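# Turn the parts carousel and fetch the second piston

## Task

The engine rebuild needs its second piston, which is in the parts carousel out of reach under the wire guard. Turn the carousel by its posts until the compartment with the piston stands still in the middle of the guard's opening, then lift the piston out and gently stand it, crown up, in the middle of the empty bay of the steel tray, beside its twin. Let go of it there, keep the other parts upright in the carousel and leave everything else where it is.

Things in the scene. Friction and masses are not known exactly. Their poses are not given: they have to be found in the camera images.
- piston_mid (a point): The piston to fetch: aluminium cylinder 52 mm in diameter, 62 mm high, three dark ring grooves near its flat top (the crown), a dark 17 mm cross hole low on its sides; about 0.2 kg. It stands crown up on the floor of a carousel compartment, about 105 mm from the carousel's axis. This point lies on its axis, half-way up (31 mm above its foot); z points to the crown.
- guard: Fixed wire guard over the back of the carousel: a flat grid of wires, top 161 mm above the bench, at radii 70 to 190 mm round the carousel's axis except for a gap 120 degrees wide, the opening. Thin legs at radius 190 mm, none in the opening. Origin on the carousel's axis at bench height, z up; the middle of the opening lies along its own -x axis, roughly towards the robot.
- turntable (a joint): Angle of the carousel's turntable about its upright axis, rad, 0 at the start, growing anticlockwise seen from above. It turns freely both ways (more than a full turn), with a drag of about 0.18 N m, and stays where it is left.
- turntable_axis (a point): Centre of the grey turntable, on its axis at compartment floor height (34 mm above the bench); it turns with the turntable. Floor 356 mm in diameter, lip 14 mm high at radius 166 mm, hub 44 mm in diameter and 62 mm high. Five dividers, 4 mm thick and 50 mm high, at 0, 72, 144, 216 and 288 degrees from this point's x axis. The empty compartment is at the opening at the start.
- post_top (a point): Top of one of the five upright steel posts for pushing the turntable round: 16 mm in diameter, one on the outer end of each divider, 165 mm from the axis, tops 145 mm above the bench and 61 mm above the dividers. This one is at 144 degrees (anticlockwise) from turntable_axis's x axis; the others follow every 72 degrees. All parts in the compartments stay below 100 mm above the bench.
- liner_mid (a point): A dark steel tube, open at both ends, 62 mm outside, 50 mm inside, 60 mm high. It stands on a compartment floor and must stay in the carousel. This point lies on its upright axis, half-way up.
- hub_mid (a point): A steel spool, 68 mm flanges at both ends and a 38 mm waist, 60 mm high. It stands on a compartment floor and must stay in the carousel. This point lies on its upright axis, half-way up.
- sprocket_mid (a point): A toothed wheel 76 mm across and 14 mm thick with a raised boss, 28 mm high in all. It stands on a compartment floor and must stay in the carousel. This point lies on its upright axis, half-way up.
- bay (a point): Centre of the floor of the empty bay of the fixed steel tray, 4 mm above the bench. The tray is 108 mm by 208 mm with rims 18 mm high (above the bench) and a cross wall of the same height; each of its two bays is about 100 mm by 100 mm inside. The tray's length runs along this point's y axis; the other bay's centre is 102 mm away in the -y direction; z is up.
- mate_mid (a point): The twin piston, same shape and size as the wanted one, standing in the other bay of the tray: leave it alone. This point lies on its axis, half-way up.
- wrench: A steel wrench 180 mm long lying on the bench between robot and carousel, bystander. Origin at its middle, underside.
- oilcan: A blue can 64 mm in diameter, 160 mm high, standing on the bench, bystander. Origin at the centre of its underside.
- gasketbox: A cardboard box 120 x 90 x 50 mm lying on the bench, bystander. Origin at the centre of its underside.
Not all that is in view belongs to the job. Leave any orange or purple look-alike of the part that bears hub_mid alone.

How it is judged:
By the outcome, as a careful person would: the job done as asked, in the order asked, and still so for the second after the job is handed in, with the robot touching nothing.
It also fails if it takes over 72 s, if anything falls off the work surface, if the arm or the gripper's body presses on something with over 40 N, if the wrist force passes 120 N, or if a joint passes its speed limit or range.

## Robot

A 6-joint arm with a two-finger parallel gripper is mounted at the origin on the work surface. World frame = base frame: x ahead of the robot, y to its left, z up, the work surface at z = 0. Lengths are in m, angles in rad, forces in N, time in s.
With the tool pointing down it reaches from about 0.25 to 0.725 m from the base axis. Payload 4 kg.
Tool frame: the origin (TCP) lies at the very end of the fingers, on their centre line; the grasp point (between the pads) lies 19 mm behind it (bot.pinch_z is the distance from the TCP to the grasp point, in m); z points along the fingers, x is the direction in which the jaws open and shut, and the axes are right-handed (so a half turn about z gives the same grasp; the last joint's range is limited). The gripper opens to 85 mm and grips with 20 to 120 N. Pads are 22 mm wide; open, the fingers measure 114 mm over their backs; the gripper's body (76 mm by 85 mm) begins 54 mm behind the grasp point. The pads swing forward as they close: fully open they stand 13 mm farther back than shut.
Start: joints at [1.328, 0.241, 0.005, 1.335, 0, 1.571], TCP at [0.12, 0.485, 0.203] pointing down, gripper open.
Joint ranges: [-2.72, 2.72], [-1.05, 1.87], [-1.09, 1.28], [-1.99, 2.15], [-1.42, 1.44], [-3.14, 3.14]. Speed limits (rad/s): [2.79, 2.79, 3.14, 3.14, 3.14, 3.14].

## Interface

Orientations are given as a unit quaternion [x, y, z, w].
In Python, from workcell import bot gives the robot as it stands. The module is installed in compiled form; this text tells all that it offers.
- The arm moves only by the shell command python3 -m inch 'ROWS'. ROWS is JSON, a list of rows, each a list of 7 numbers: the shift along the tool's x, y, z scaled (see below), then the turn, a rotation vector about the tool's x, y, z scaled (see below), then the gripper command: -1 is fully open, 1 is shut, values between are in proportion. In form: [[x, y, z, wx, wy, wz, gripper], ...]. A call has exactly 8 rows; each row shifts and turns the commanded pose from where the row before left it, along the tool's axes as they then stand; what a row does not reach is not made up. The controller multiplies each number of a shift by 2.5 cm and each number of a turn by 180 degrees. A row lasts 1/10 s, in which the tool goes at most 50 mm and 8.59 degrees, less where a joint would pass 70% of its speed; a pose out of reach is approached as far as the arm can. A call with a number of a shift or a turn outside -1 to 1 is refused whole. A call with a gripper value outside its range is refused whole. The fingers move at their own pace and stop on an object; the grip force is fixed at half the most. Time passes only in rows, so rows that do not move let the fingers close, or fill a call up. It gives the time, the measured TCP pose, the force and the opening at its end, in the units of the state.
- bot.get_obs(): the state, without advancing time (a new reading comes with each control period).
- bot.camera(name): name is "side" or "top" or "wrist"; returns (picture, depth): 420x560x3 uint8, blue, green, red; 420x560 float32, m along the optical axis (not along the pixel's ray), 0 where there is no reading.
- bot.get_calibration(name): a dict with "vfov" (degrees; the focal length in pixels is half the picture's height over the tangent of half this angle, whatever the lens; pixels are square), "cx", "cy" (the principal point, pixels), "R" (3x3) and "t" (3): a world point X has camera coordinates R X + t. Camera axes: x right, y down, z forward; pixel columns grow to the right and rows downward; lengths in m; the calibration is good to about 2 mm. A picture is of the moment at which its call begins: read the wrist's pose just before it. get_calibration takes no time and is no camera call; for the wrist camera it gives the pose at the moment of the call.
- bot.job_done(): hands the job in, once; it reports no verdict.
The state is a dict: "clock": time; "joint_pos": joint angles; "joint_vel": joint speeds; "tau": joint torques, N m; "eef_pos": TCP position; "tool_rot": TCP orientation; "ft_force": force on the tool from outside, world axes, zero at the start; "ft_torque": the same for the moment, N m; "grip_width": finger opening in m.
Only numpy, scipy, OpenCV 4.12 (cv2) and the standard library are available. Lean on these libraries where they do the work, as an engineer would, in place of code of your own. Each camera call takes 0.05 s, during which the arm holds its last target.

## Working session

There is one attempt and no reset: what is moved stays moved. The work goes in short steps, Python scripts to look and compute and a shell command to move; the robot and the scene stay as the last step left them, time stands still between calls to the robot, and variables do not carry over. Pictures are saved under pics/ and viewed, and the job is handed in when it is done.

```bash
mkdir -p pics; ls; cat > h.py <<'E'
import numpy as np, cv2, json
from workcell import bot
def snap(name,fn):
    c=bot.get_calibration(name); im,d=bot.camera(name)
    cv2.imwrite('pics/'+fn+'.png',im); np.savez('pics/'+fn+'.npz',im=im,d=d,R=np.array(c['R']),t=np.array(c['t']),v=c['vfov'],cx=c['cx'],cy=c['cy'])
    return im,d,c
def load(fn):
    z=np.load('pics/'+fn+'.npz'); return z
def ray(z,u,v):
    f=z['im'].shape[0]/2/np.tan(np.radians(float(z['v']))/2)
    dc=np.array([(u-z['cx'])/f,(v-z['cy'])/f,1.0]); R=z['R']; return -R.T@z['t'], R.T@dc
def onplane(z,u,v,h):
    o,d=ray(z,u,v); return o+d*(h-o[2])/d[2]
def atdepth(z,u,v):
    o,d=ray(z,u,v); return o+d*z['d'][int(v),int(u)]
def proj(z,X):
    f=z['im'].shape[0]/2/np.tan(np.radians(float(z['v']))/2)
    p=z['R']@np.array(X)+z['t']; return p[0]/p[2]*f+z['cx'],p[1]/p[2]*f+z['cy']
E
python3 - <<'E'
from h import *
for n in ['top','side','wrist']:
    im,d,c=snap(n,n+'0'); print(n,c, (d>0).mean())
o=bot.get_obs(); print({k:np.round(v,3) for k,v in o.items()}, bot.pinch_z)
E
```

```text
pics
top {'vfov': 49.0529420422573, 'cx': 279.1829859741069, 'cy': 217.2942575185132, 'R': array([[ 0.02452894, -0.99969011,  0.00424437],
       [-0.9963195 , -0.02479461, -0.08205296],
       [ 0.08213277, -0.00221608, -0.99661893]]), 't': array([0.06719124, 0.61194293, 1.18557742])} 0.9958928571428571
side {'vfov': 51.04494258693259, 'cx': 270.22034045792094, 'cy': 209.8715693616794, 'R': array([[ 0.99496652, -0.09901382, -0.01542351],
       [-0.06360589, -0.50508467, -0.86072282],
       [ 0.07743327,  0.85737141, -0.5088402 ]]), 't': array([-0.60619013,  0.19294357,  1.2319138 ])} 0.9961607142857143
wrist {'vfov': 64.12692789440949, 'cx': 277.6256183621424, 'cy': 210.37119377743005, 'R': array([[ 0.24022972,  0.97071301, -0.00243507],
       [ 0.93300978, -0.2302052 ,  0.2765833 ],
       [ 0.26792244, -0.06871548, -0.96098686]]), 't': array([-0.49952123, -0.03629093,  0.38011698])} 0.9960416666666667
{'clock': np.float64(0.15), 'joint_pos': array([1.328, 0.241, 0.004, 1.335, 0.   , 1.571]), 'joint_vel': array([ 0.   , -0.003,  0.004, -0.001, -0.001, -0.   ]), 'tau': array([ 0.0000e+00, -3.7263e+01,  2.5264e+01,  1.2000e-02, -0.0000e+00,
       -0.0000e+00]), 'eef_pos': array([0.12 , 0.485, 0.202]), 'tool_rot': array([ 0.788,  0.616, -0.001,  0.001]), 'ft_force': array([ 0.223, -0.58 , -0.083]), 'ft_torque': array([-0.031,  0.001, -0.03 ]), 'grip_width': np.float64(0.085)} 0.0187
```

View pics/top0.png

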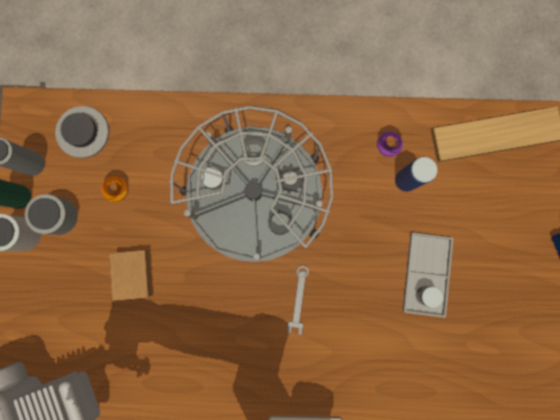

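View pics/side0.png

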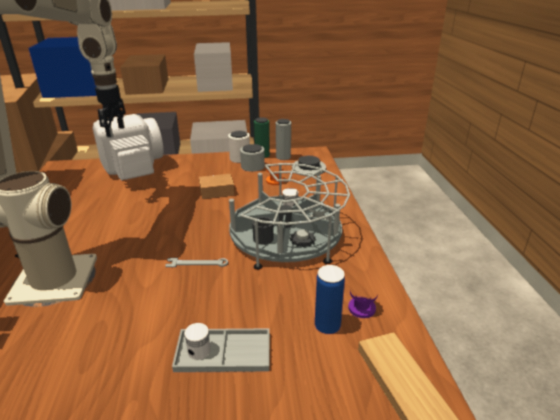

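View pics/wrist0.png

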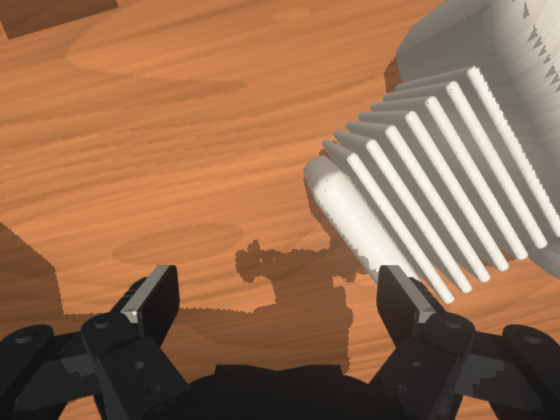

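Top view: the carousel hub is at about (254,189), with posts around it. The piston candidate is the bright disc at (212,178), under the left part of the guard. The tray is at (429,275) with the twin at (432,296), so the empty bay is at (431,253). I'll enlarge the carousel.

```bash
python3 - <<'E'
from h import *
a=load('top0')['im'][95:270,160:345]; cv2.imwrite('pics/crop0.png',cv2.resize(a,None,fx=4.3,fy=3.4*1,interpolation=cv2.INTER_CUBIC) if 0 else cv2.resize(a,(740,600)[:1]+(596,) if 0 else None,fx=3.4,fy=3.4,interpolation=cv2.INTER_CUBIC))
b=load('side0')['im'][140:280,210:370]; cv2.imwrite('pics/crop1.png',cv2.resize(b,None,fx=4.2,fy=4.2,interpolation=cv2.INTER_CUBIC))
z=load('top0')
for n,u,v,h in [('hub',254,189,.096),('pist',212,178,.096),('post front',257,256,.145),('bayc',431,253,.004),('mate',432,296,.066),('post L',187,213,.145),('post R',320,204,.145),('post bR',289,129,.145)]:
    print(n,onplane(z,u,v,h).round(3),z['d'][v,u],atdepth(z,u,v).round(3))
E
```

```text
hub [0.673 0.147 0.096] 1.1436357 [0.673 0.147 0.097]
pist [0.698 0.252 0.096] 1.1476245 [0.698 0.252 0.095]
post front [0.508 0.132 0.145] 1.077483 [0.508 0.132 0.15 ]
bayc [ 0.527 -0.324  0.004] 1.2228703 [ 0.526 -0.323  0.007]
mate [ 0.418 -0.306  0.066] 1.153799 [ 0.418 -0.305  0.067]
post L [0.605 0.301 0.145] 1.0899519 [0.605 0.301 0.145]
post R [ 0.634 -0.014  0.145] 1.0909003 [ 0.634 -0.013  0.147]
post bR [0.814 0.064 0.145] 1.110487 [0.815 0.064 0.142]
```

View pics/crop0.png

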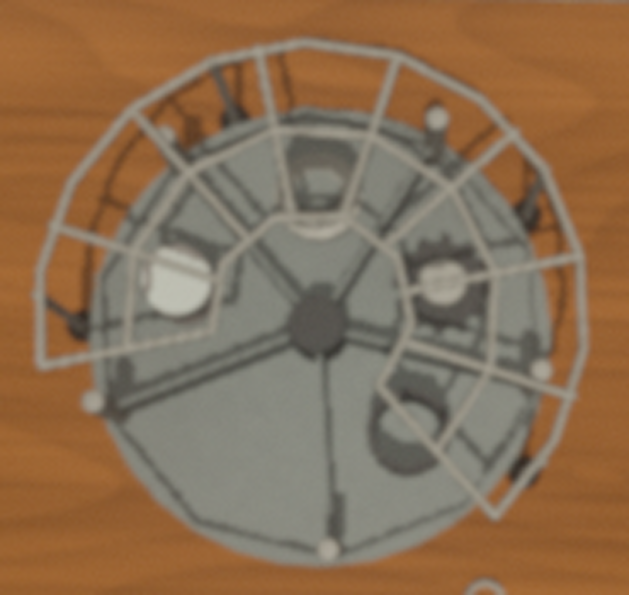

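View pics/crop1.png

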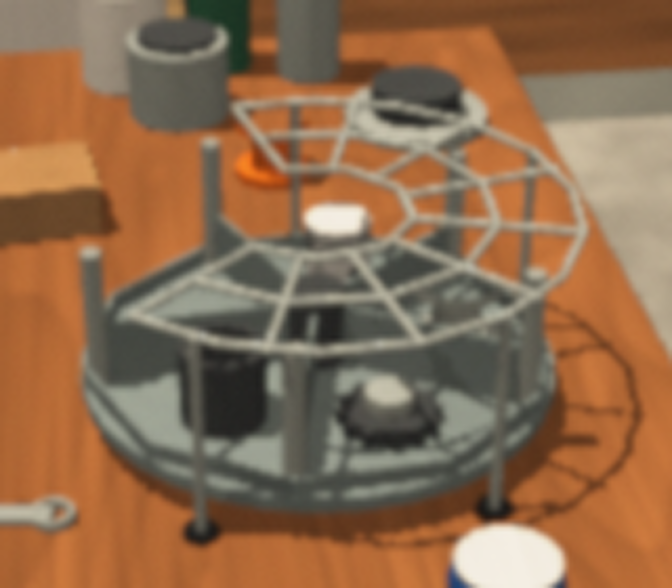

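```bash
python3 - <<'E'
from h import *
z=load('top0'); ax=onplane(z,254,189,.096)[:2]
c=[(40,365),(495,517)]
for p in [(40,365),(495,517),(215,330),(382,385)]:
    q=onplane(z,160+p[0]/3.4,95+p[1]/3.4,.16)[:2]-ax; print(p,q.round(3),np.hypot(*q).round(3),np.degrees(np.arctan2(q[1],q[0]))%360)
# posts by crop px
for p in [(93,401),(327,549),(541,370),(436,118),(167,135)]:
    q=onplane(z,160+p[0]/3.4,95+p[1]/3.4,.145)[:2]-ax; print('post',p,q.round(4),np.hypot(*q).round(3),np.degrees(np.arctan2(q[1],q[0]))%360)
zz=load('wrist0'); o=bot.get_obs(); 
from scipy.spatial.transform import Rotation as Ro
T=Ro.from_quat(o['tool_rot']); cp=-zz['R'].T@zz['t']; print('cam in tool',T.inv().apply(cp-o['eef_pos']), T.as_matrix().round(3))
for n,X in [('pist',(.698,.252,.096)),('back',(.77,.155,.094))]: print(n,proj(load('side0'),X),proj(z,X))
a=load('top0')['im'][130:210,195:320]; cv2.imwrite('pics/crop2.png',cv2.resize(a,None,fx=6,fy=6,interpolation=cv2.INTER_CUBIC))
s=load('side0')['im'][170:260,250:350]; cv2.imwrite('pics/crop3.png',cv2.resize(s,None,fx=6,fy=6,interpolation=cv2.INTER_CUBIC))
E
```

```text
(40, 365) [-0.046  0.188] 0.193 103.61059048745786
(495, 517) [-0.142 -0.127] 0.191 221.83261103910408
(215, 330) [-0.018  0.068] 0.071 104.90472722442027
(382, 385) [-0.053 -0.048] 0.072 221.75551805375977
post (93, 401) [-0.0681  0.1534] 0.168 113.94745436337175
post (327, 549) [-0.1668 -0.0124] 0.167 184.25978587304158
post (541, 370) [-0.0386 -0.1583] 0.163 256.28726335022145
post (436, 118) [ 0.1389 -0.0808] 0.161 329.80141264643385
post (167, 135) [0.1218 0.1089] 0.163 41.812653478106824
cam in tool [ 0.00066726 -0.07036117 -0.17171631] [[ 0.24   0.971 -0.   ]
 [ 0.971 -0.24  -0.002]
 [-0.002 -0.    -1.   ]]
pist (np.float64(288.9447762710052), np.float64(191.29855834705637)) (np.float64(212.07318731453051), np.float64(178.11520716409717))
back (np.float64(315.9533580684649), np.float64(205.0058202456246)) (np.float64(251.89271009112943), np.float64(150.82494627920164))
```

View pics/crop2.png

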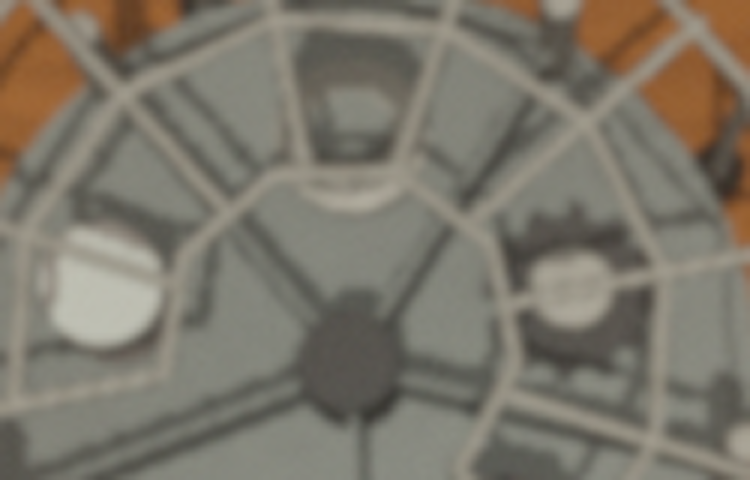

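View pics/crop3.png

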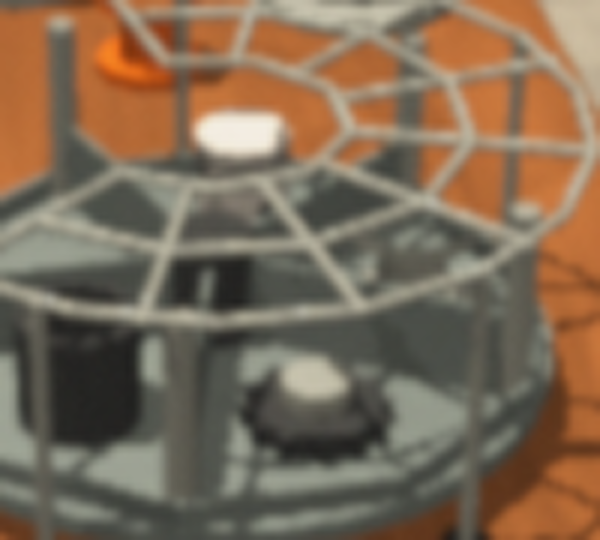

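Two candidates:
- **Top (212,178):** a solid bright flat disc 52 mm across, top at z≈0.096, with dark ring lines below the crown in the side view. This is the piston.
- **Top (252,150):** a wider body with a bore, so it's the spool.

The toothed part is the sprocket and the dark tube is the liner. The turn needed is about +86°. I'll cage the front post at 185°, push it +22°, then do the rest with the next post.

```bash
python3 -m inch '[[0,0,-0.3,0,0,-0.035,-0.5],[0,0,-0.3,0,0,-0.035,0],[0,0,-0.3,0,0,-0.036,0.3],[-0.9,0.8,0,0,0,0,0.3],[-0.9,0.8,0,0,0,0,0.3],[-0.9,0.8,0,0,0,0,0.3],[-0.9,0.8,0,0,0,0,0.3],[-0.9,0.8,0,0,0,0,0.3]]'; python3 -m inch '[[-0.9,0.8,0,0,0,0,0.3],[-0.9,0.8,0,0,0,0,0.3],[-0.9,0.8,0,0,0,0,0.3],[-0.9,0.8,0,0,0,0,0.3],[-0.9,0.8,0,0,0,0,0.3],[-0.9,0.8,0,0,0,0,0.3],[-0.9,0.8,0,0,0,0,0.3],[0,0,0,0,0,0,0.3]]'
cat >> h.py <<'E'
from scipy.spatial.transform import Rotation as Ro
AX=np.array([.670,.149])
def need(target=None,head=None):
    o=bot.get_obs(); T=Ro.from_quat(o['tool_rot']); M=T.as_matrix()
    h=np.degrees(np.arctan2(M[1,0],M[0,0])); print('clock',o['clock'].round(2),'pos',o['eef_pos'].round(4),'head',h.round(2),'tilt',M[:,2].round(3),'F',o['ft_force'].round(2),'w',o['grip_width'].round(4),'j6',o['joint_pos'][5].round(2))
    if target is not None: print('units xyz',(M.T@(np.array(target)-o['eef_pos'])/.025).round(3))
    if head is not None: print('wz units',-(head-h)/180)
def post(phi): return AX+.165*np.array([np.cos(np.radians(phi)),np.sin(np.radians(phi))])
E
python3 - <<'E'
from h import *
need([*post(185.2),.22],95.2)
snap('wrist','w1')
E
```

```text
clock: 0.95
eef_pos: [0.2305, 0.3812, 0.2254]
tool_rot: [0.674, 0.738, -0.0, 0.0]
ft_force: [0.6, 0.9, 0.1]
grip_width: 0.03
clock: 1.75
eef_pos: [0.3854, 0.236, 0.2252]
tool_rot: [0.676, 0.737, -0.0, 0.0]
ft_force: [0.0, 0.5, 0.5]
grip_width: 0.0297Traceback (most recent call last):
  File "<stdin>", line 2, in <module>
  File "h.py", line 23, in need
    h=np.degrees(np.arctan2(M[1,0],M[0,0])); print('clock',o['clock'].round(2),'pos',o['eef_pos'].round(4),'head',h.round(2),'tilt',M[:,2].round(3),'F',o['ft_force'].round(2),'w',o['grip_width'].round(4),'j6',o['joint_pos'][5].round(2))
                                                           ^^^^^^^^^^^^^^^^
AttributeError: 'float' object has no attribute 'round'
```

```bash
sed -i "s/o\['clock'\].round(2)/round(float(o['clock']),2)/; s/o\['grip_width'\].round(4)/round(float(o['grip_width']),4)/" h.py
python3 - <<'E'
from h import *
need([*post(185.2),.22],95.2)
snap('wrist','w1')
E
```

```text
clock 1.75 pos [0.3854 0.236  0.2252] head 94.9 tilt [ 0.    -0.001 -1.   ] F [0.05 0.47 0.53] w 0.0297 j6 0.46
units xyz [-4.473  4.446  0.214]
wz units -0.0016539325594231336
```

View pics/w1.png

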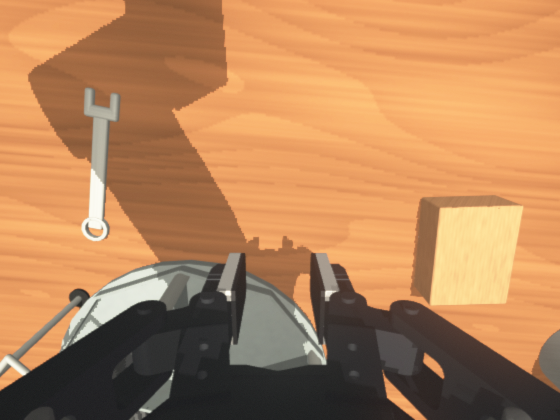

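The wrist view shows the wrench at (97,165), the box at (470,250) and the carousel edge at the bottom. Next I'll move above the front post.

```bash
python3 -m inch '[[-0.75,0.74,0,0,0,0,0.3],[-0.75,0.74,0,0,0,0,0.3],[-0.75,0.74,0,0,0,0,0.3],[-0.75,0.74,0,0,0,0,0.3],[-0.75,0.74,0,0,0,0,0.3],[-0.72,0.74,0.2,0,0,0,0.3],[0,0,0.6,0,0,0,0.3],[0,0,0.6,0,0,0,0.3]]'
python3 - <<'E'
from h import *
need([*post(185.2),.118],95.2)
for n in ['top','wrist','side']: snap(n,n+'2')
a=load('top2')['im'][95:270,160:345]; b=load('side2')['im'][140:280,210:370]
A=cv2.resize(a,(400,400*175//185));B=cv2.resize(b,(400,350))
C=cv2.resize(load('wrist2')['im'],(400,300))
cv2.imwrite('pics/m2.png',np.hstack([A[:350],B]));cv2.imwrite('pics/c2.png',C)
E
```

```text
clock: 2.6
eef_pos: [0.5043, 0.1373, 0.1901]
tool_rot: [0.675, 0.738, 0.0, -0.0]
ft_force: [-0.1, 0.9, 0.1]
grip_width: 0.0296
clock 2.6 pos [0.5043 0.1373 0.1901] head 95.16 tilt [-0.     0.001 -1.   ] F [-0.08  0.88  0.06] w 0.0296 j6 0.18
units xyz [-0.135  0.043  2.883]
wz units -0.000204813973300983
```

View pics/m2.png

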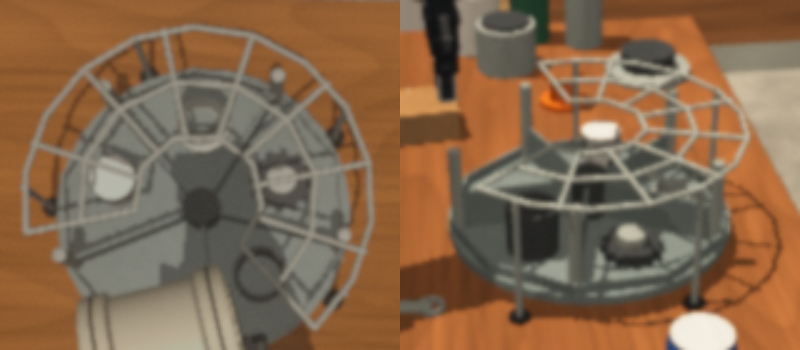

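View pics/c2.png

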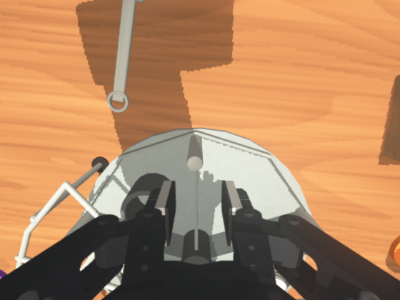

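```bash
python3 - <<'E'
from h import *
z=load('wrist2')
a=z['im'][170:380,180:380]; cv2.imwrite('pics/c3.png',cv2.resize(a,None,fx=2.8,fy=2.8,interpolation=cv2.INTER_CUBIC))
print(proj(z,[*post(185.2),.145]),proj(z,[*post(185.2),.084]),proj(z,bot.get_obs()['eef_pos']))
for v in (215,222,228,235): print(v, onplane(z,270,v,.145).round(4),atdepth(z,270,v).round(4))
E
```

```text
(np.float64(271.8673099815478), np.float64(227.38936198187326)) (np.float64(273.1222872537113), np.float64(204.38042541009548)) (np.float64(276.9109021108978), np.float64(249.06788940088123))
215 [0.4971 0.1321 0.145 ] [0.4994 0.1321 0.1372]
222 [0.502  0.1325 0.145 ] [0.5016 0.1325 0.1464]
228 [0.5062 0.1328 0.145 ] [0.5057 0.1328 0.1465]
235 [0.5112 0.1333 0.145 ] [0.5106 0.1332 0.1467]
```

View pics/c3.png

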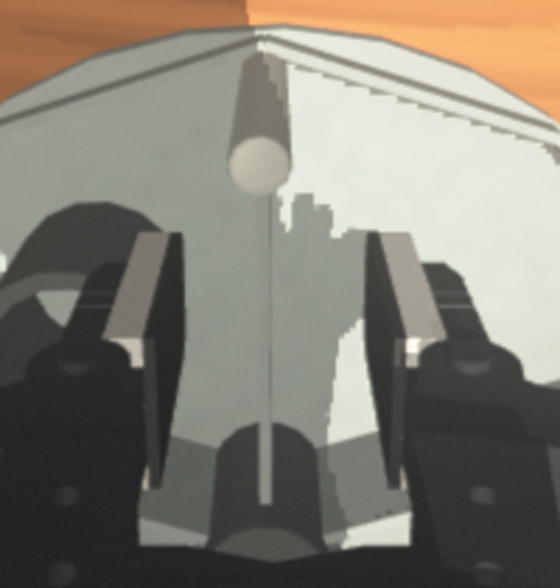

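The enlarged wrist crop puts the front post top at wrist (273,229), against a prediction of (272,227), so the model is good to about 1 mm. The post lies between the pads, so I'll descend and cage it.

```bash
python3 -m inch '[[-0.13,0.06,0,0,0,0,0.3],[0,0,0.5,0,0,0,0.3],[0,0,0.6,0,0,0,0.3],[0,0,0.6,0,0,0,0.3],[0,0,0.6,0,0,0,0.3],[0,0,0.6,0,0,0,0.3],[0,0,0,0,0,0,0.5],[0,0,0,0,0,0,0.5]]'
python3 - <<'E'
from h import *
need([*post(185.2),.118],95.2)
# arc in tool-frame units: step per 2.75deg
for d in (2,2.75,3,4,5): 
    th=np.radians(d); c=.165*2*np.sin(th/2)/.025; print(d,'x',-c*np.cos(th/2),'y',c*np.sin(th/2),'wz',-d/180)
E
```

```text
clock: 3.55
eef_pos: [0.5064, 0.134, 0.119]
tool_rot: [0.674, 0.738, 0.0, 0.0]
ft_force: [-0.3, 0.2, 0.6]
grip_width: 0.0215
clock 3.55 pos [0.5064 0.134  0.119 ] head 95.19 tilt [ 0.001  0.    -1.   ] F [-0.27  0.15  0.57] w 0.0215 j6 0.17
units xyz [ 0.006 -0.027  0.041]
wz units -4.871600552670922e-05
2 x -0.23033667823650641 y 0.0040205416739681815 wz -0.011111111111111112
2.75 x -0.31665564824087 y 0.007600649199325516 wz -0.015277777777777777
3 x -0.34541731120342933 y 0.009045070619812435 wz -0.016666666666666666
4 x -0.460392726711227 y 0.016077268285159964 wz -0.022222222222222223
5 x -0.5752279021345439 y 0.025114992594479486 wz -0.027777777777777776
```

```bash
python3 -m inch '[[-0.23,0.004,0,0,0,-0.0111,0.5],[-0.345,0.009,0,0,0,-0.0167,0.5],[-0.345,0.009,0,0,0,-0.0167,0.5],[-0.46,0.016,0,0,0,-0.0222,0.5],[-0.46,0.016,0,0,0,-0.0222,0.5],[-0.345,0.009,0,0,0,-0.0167,0.5],[-0.23,0.004,0,0,0,-0.0111,0.5],[-0.115,0.001,0,0,0,-0.0056,0.5]]'
python3 - <<'E'
from h import *
need([*post(207.2),.118],117.2)
E
```

```text
clock: 4.35
eef_pos: [0.5248, 0.073, 0.1198]
tool_rot: [0.521, 0.854, 0.001, 0.001]
ft_force: [-0.2, -0.3, -0.1]
grip_width: 0.0213
clock 4.35 pos [0.5248 0.073  0.1198] head 117.2 tilt [ 0.003  0.    -1.   ] F [-0.2  -0.34 -0.08] w 0.0213 j6 -0.34
units xyz [ 0.05  -0.043  0.07 ]
wz units -1.703627364477711e-05
```

```bash
python3 -m inch '[[0,0,-0.6,0,0,0,0.5],[0,0,-0.8,0,0,0,0.5],[0,0,-0.8,0,0,0,0.5],[0,0,-0.8,0,0,0,0.3],[0,0,-0.3,0,0,0.04,0.3],[0,0,0,0,0,0.046,0.3],[0,0,0,0,0,0.046,0.3],[0,0,0,0,0,0.046,0.3]]'
python3 -m inch '[[0,0,0,0,0,0.046,0.3],[0,0,0,0,0,0.046,0.3],[0,0,0,0,0,0.046,0.3],[0,0,0,0,0,0.046,0.3],[0,0,0,0,0,0.044,0.3],[0,0,0,0,0,0,0.3],[0,0,0,0,0,0,0.3],[0,0,0,0,0,0,0.3]]'
python3 - <<'E'
from h import *
need([*post(135),.205],45)
snap('top','top3')
a=load('top3')['im'][95:270,160:345]; cv2.imwrite('pics/t3.png',cv2.resize(a,None,fx=3.4,fy=3.4,interpolation=cv2.INTER_CUBIC))
E
```

```text
clock: 5.15
eef_pos: [0.524, 0.0736, 0.2019]
tool_rot: [0.738, 0.674, 0.001, 0.001]
ft_force: [0.6, 0.8, -0.5]
grip_width: 0.0301
clock: 5.95
eef_pos: [0.5236, 0.0734, 0.201]
tool_rot: [0.926, 0.376, 0.0, 0.0]
ft_force: [-0.5, 0.2, 0.7]
grip_width: 0.03
clock 5.95 pos [0.5236 0.0734 0.201 ] head 44.22 tilt [ 0.001  0.    -1.   ] F [-0.48  0.24  0.72] w 0.03 j6 0.94
units xyz [ 6.216 -4.685 -0.158]
wz units -0.004355390695867693
```

View pics/t3.png

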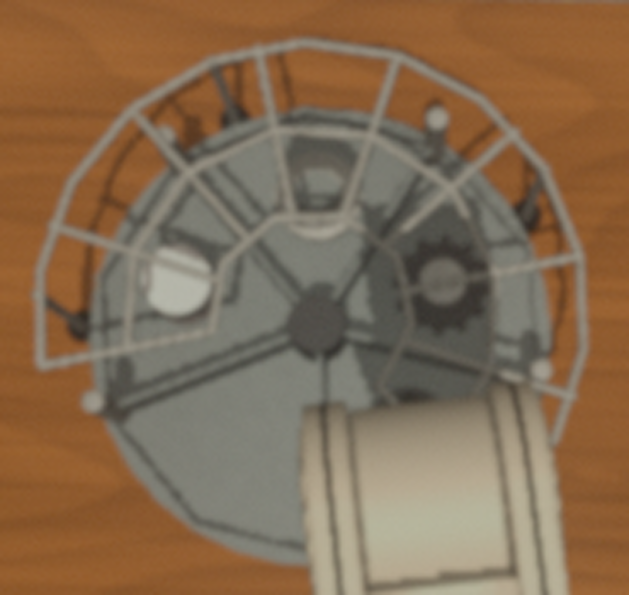

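```bash
python3 - <<'E'
from h import *
snap('side','side3');snap('wrist','w3')
z=load('side3');o=bot.get_obs();print(o['eef_pos'],proj(z,o['eef_pos']))
b=z['im'][60:290,180:400]; cv2.imwrite('pics/s3.png',cv2.resize(b,None,fx=2.6,fy=2.6,interpolation=cv2.INTER_CUBIC))
cv2.imwrite('pics/w3.png',load('w3')['im'])
E
```

```text
[0.52348162 0.07326238 0.20068402] (np.float64(236.08931499184382), np.float64(192.00581864310683))
```

View pics/s3.png

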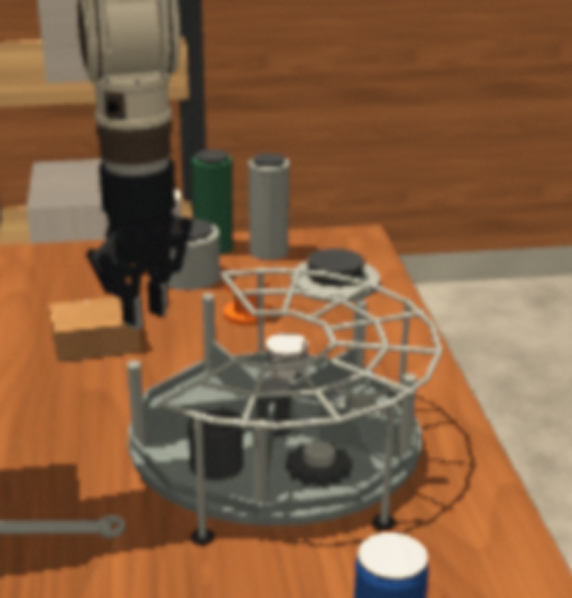

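View pics/w3.png

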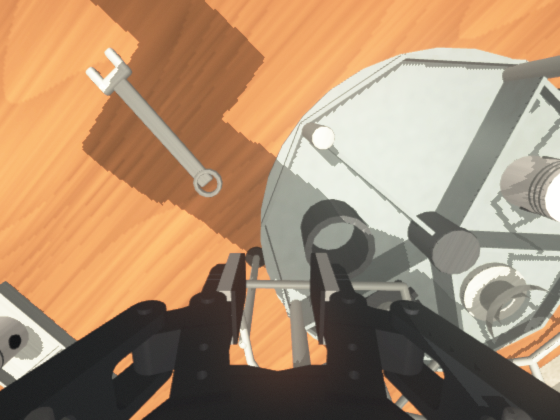

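```bash
python3 - <<'E'
from h import *
z=load('side3')
b=z['im'][150:200,215:260]; cv2.imwrite('pics/s3b.png',cv2.resize(b,None,fx=12,fy=12,interpolation=cv2.INTER_NEAREST))
for u in (227,229,230,231,232,237,239,240,241,242):
  print(u,[(v,*atdepth(z,u,v).round(3)) for v in (176,180,182,184)])
w=load('w3')
for p in [(232,258),(238,258),(322,258),(316,258),(236,265),(240,330)]: print(p,atdepth(w,*p).round(4))
E
```

```text
227 [(176, np.float64(0.502), np.float64(0.055), np.float64(0.261)), (180, np.float64(0.501), np.float64(0.053), np.float64(0.25)), (182, np.float64(0.501), np.float64(0.056), np.float64(0.243)), (184, np.float64(0.493), np.float64(0.418), np.float64(0.052))]
229 [(176, np.float64(0.507), np.float64(0.048), np.float64(0.264)), (180, np.float64(0.506), np.float64(0.048), np.float64(0.252)), (182, np.float64(0.506), np.float64(0.053), np.float64(0.243)), (184, np.float64(0.505), np.float64(0.063), np.float64(0.232))]
230 [(176, np.float64(0.51), np.float64(0.045), np.float64(0.265)), (180, np.float64(0.509), np.float64(0.047), np.float64(0.252)), (182, np.float64(0.509), np.float64(0.047), np.float64(0.246)), (184, np.float64(0.508), np.float64(0.049), np.float64(0.239))]
231 [(176, np.float64(0.512), np.float64(0.05), np.float64(0.262)), (180, np.float64(0.512), np.float64(0.049), np.float64(0.251)), (182, np.float64(0.511), np.float64(0.052), np.float64(0.244)), (184, np.float64(0.511), np.float64(0.05), np.float64(0.239))]
232 [(176, np.float64(0.515), np.float64(0.053), np.float64(
[... 1004 characters left out ...]
54), np.float64(0.076), np.float64(0.248)), (180, np.float64(0.539), np.float64(0.082), np.float64(0.233)), (182, np.float64(0.547), np.float64(0.526), np.float64(0.002)), (184, np.float64(0.546), np.float64(0.507), np.float64(0.003))]
242 [(176, np.float64(0.542), np.float64(0.072), np.float64(0.25)), (180, np.float64(0.542), np.float64(0.078), np.float64(0.235)), (182, np.float64(0.55), np.float64(0.526), np.float64(0.002)), (184, np.float64(0.55), np.float64(0.501), np.float64(0.006))]
(232, 258) [0.502  0.0681 0.24  ]
(238, 258) [0.5035 0.0704 0.2413]
(322, 258) [0.5291 0.0953 0.2414]
(316, 258) [0.5272 0.0935 0.2415]
(236, 265) [0.5037 0.07   0.2473]
(240, 330) [ 0.561  -0.0042  0.1606]
```

View pics/s3b.png

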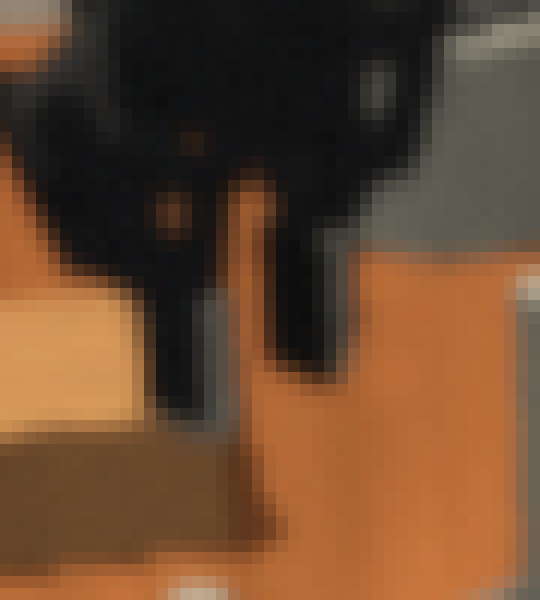

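```bash
python3 - <<'E'
from h import *
for f,e in (('wrist0',.2025),('w1',.2252),('wrist2',.1901),('w3',.2007)):
    w=load(f); d=w['d']
    # nearest-depth tip: scan finger columns for first row where depth <0.2
    R=w['R'];t=w['t'];f_=210/np.tan(np.radians(float(w['v']))/2)
    vv,uu=np.mgrid[230:330,140:420]; D=d[230:330,140:420]
    P=np.stack([(uu-w['cx'])/f_*D,(vv-w['cy'])/f_*D,D],-1); W=(P-t)@R
    m=(D>0)&(D<.17); h=W[...,2]-e
    print(f,m.sum(),np.percentile(h[m],[0,1,5,20]).round(4), D[m].max())
    hist=np.histogram(h[(D>0)&(D<.22)],bins=np.arange(-.03,.08,.005)); print(hist[0])
E
```

```text
wrist0 4687 [0.0412 0.0429 0.0458 0.0515] 0.14729732
[  0   0   0   0   0   0   0   0   0   0   0   0   0   0 171 558 705 724
 716 676 580]
w1 9145 [0.0291 0.0341 0.0399 0.0547] 0.1562501
[  0   0   0   0   0   0   0   0   0   0   0   7 134 320 414 459 528 554
 431 797 754]
wrist2 9145 [0.0253 0.0311 0.037  0.0518] 0.1563145
[   0    0    0    0    0    0    0    0    0    0    0   54  250  395
  460  484  551  489  810  471 1294]
w3 9143 [0.0292 0.034  0.04   0.0548] 0.15577875
[  0   0   0   0   0   0   0   0   0   0   0   5 142 313 415 461 513 583
 408 806 756]
```

Checks from two views disagree with the nominal TCP: the turntable didn't turn, and both wrist and side depth put the fingertips about 30 mm above eef_pos. My first sweep therefore passed just over the post top. I'll allow for that offset and repeat the sweep lower.

```bash
python3 -m inch '[[0,0,0,0,0,-0.047,0.3],[0,0,0,0,0,-0.047,0.3],[0,0,0,0,0,-0.047,0.3],[0,0,0,0,0,-0.047,0.3],[0,0,0,0,0,-0.047,0.3],[0,0,0,0,0,-0.047,0.3],[0,0,0,0,0,0,0.3],[0,0,0,0,0,0,0.3]]'
python3 - <<'E'
from h import *
need([.5062,.1338,.092],95.2)
E
```

```text
clock: 6.9
eef_pos: [0.5235, 0.0732, 0.2006]
tool_rot: [0.677, 0.736, -0.0, -0.0]
ft_force: [-0.4, 0.7, 0.3]
grip_width: 0.0302
clock 6.9 pos [0.5235 0.0732 0.2006] head 94.7 tilt [-0. -0. -1.] F [-0.41  0.7   0.26] w 0.0302 j6 0.06
units xyz [ 2.472 -0.489  4.343]
wz units -0.0027592781864782187
```

```bash
python3 -m inch '[[0.5,-0.1,0,0,0,-0.003,0.3],[0.7,-0.14,0,0,0,0,0.3],[0.7,-0.14,0,0,0,0,0.3],[0.57,-0.11,0,0,0,0,0.3],[0,0,0.4,0,0,0,0.3],[0,0,0.6,0,0,0,0.3],[0,0,0.6,0,0,0,0.3],[0,0,0,0,0,0,0.3]]'
python3 - <<'E'
from h import *
need([.5062,.1338,.092],95.2)
snap('side','side4'); b=load('side4')['im'][130:290,180:400]; cv2.imwrite('pics/s4.png',cv2.resize(b,None,fx=3.4,fy=3.4,interpolation=cv2.INTER_CUBIC))
E
```

```text
clock: 7.7
eef_pos: [0.5037, 0.1328, 0.1578]
tool_rot: [0.673, 0.739, -0.002, -0.001]
ft_force: [-0.2, 0.7, -0.2]
grip_width: 0.0299
clock 7.7 pos [0.5037 0.1328 0.1578] head 95.38 tilt [-0.005 -0.002 -1.   ] F [-0.24  0.72 -0.19] w 0.0299 j6 0.16
units xyz [0.032 0.118 2.632]
wz units 0.0009814238046352052
```

View pics/s4.png

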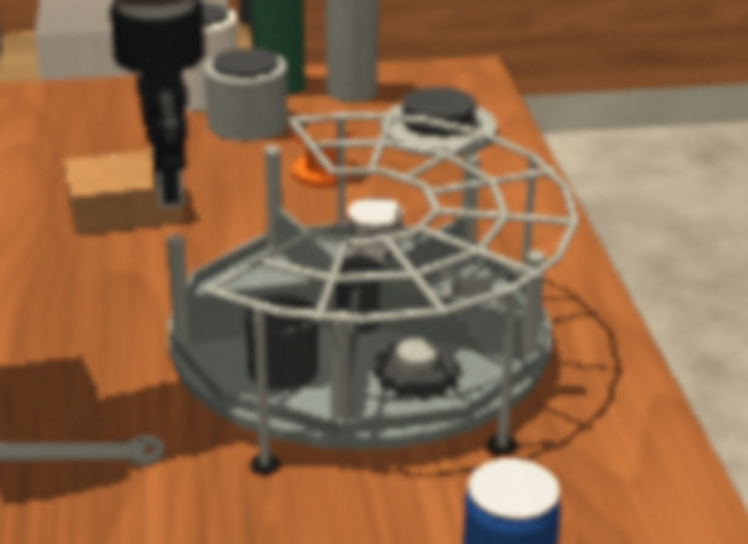

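The tip is at crop (167,205), about 35 mm above the post top at (176,238), which agrees with the offset. Descending.

```bash
python3 -m inch '[[0.03,0.1,0.3,0,0,0,0.3],[0,0,0.5,0,0,0,0.3],[0,0,0.5,0,0,0,0.3],[0,0,0.5,0,0,0,0.3],[0,0,0.5,0,0,0,0.3],[0,0,0.3,0,0,0,0.4],[0,0,0,0,0,0,0.5],[0,0,0,0,0,0,0.5]]'
python3 - <<'E'
from h import *
need([.5062,.1338,.092],95.2)
snap('side','side5'); b=load('side5')['im'][130:290,180:400]; cv2.imwrite('pics/s5.png',cv2.resize(b,None,fx=3.4,fy=3.4,interpolation=cv2.INTER_CUBIC))
E
```

```text
clock: 8.55
eef_pos: [0.5085, 0.1346, 0.096]
tool_rot: [0.673, 0.74, 0.0, 0.0]
ft_force: [-0.2, 0.5, -0.8]
grip_width: 0.0217
clock 8.55 pos [0.5085 0.1346 0.096 ] head 95.39 tilt [ 0.001  0.    -1.   ] F [-0.16  0.48 -0.83] w 0.0217 j6 0.16
units xyz [-0.025 -0.093  0.161]
wz units 0.0010712755494734457
```

View pics/s5.png

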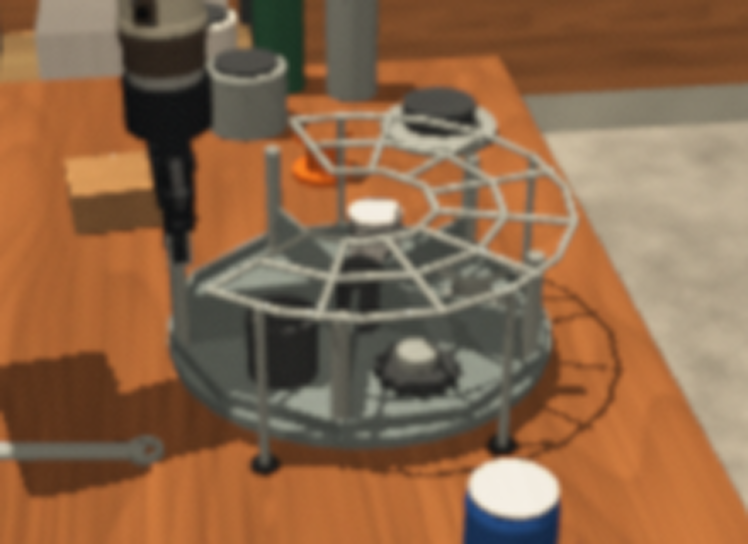

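The fingertips now straddle the post top, at crop (180,240–260). I'll go slightly lower and sweep.

```bash
python3 -m inch '[[-0.1,-0.08,0.3,0,0,0,0.5],[-0.23,0.004,0,0,0,-0.0111,0.5],[-0.345,0.009,0,0,0,-0.0167,0.5],[-0.46,0.016,0,0,0,-0.0222,0.5],[-0.575,0.025,0,0,0,-0.0278,0.5],[-0.46,0.016,0,0,0,-0.0222,0.5],[-0.345,0.009,0,0,0,-0.0167,0.5],[-0.115,0.001,0,0,0,-0.0056,0.5]]'
python3 - <<'E'
from h import *
need([*post(207.2),.09],117.2)
snap('side','side6'); b=load('side6')['im'][130:290,180:400]; cv2.imwrite('pics/s6.png',cv2.resize(b,None,fx=3.4,fy=3.4,interpolation=cv2.INTER_CUBIC))
E
```

```text
clock: 9.4
eef_pos: [0.5244, 0.0708, 0.0882]
tool_rot: [0.52, 0.854, 0.0, 0.0]
ft_force: [-1.1, -0.6, 0.4]
grip_width: 0.0214
clock 9.4 pos [0.5244 0.0708 0.0882] head 117.4 tilt [ 0.001 -0.    -1.   ] F [-1.05 -0.62  0.38] w 0.0214 j6 -0.34
units xyz [ 0.119  0.012 -0.073]
wz units 0.0011139564485814744
```

View pics/s6.png

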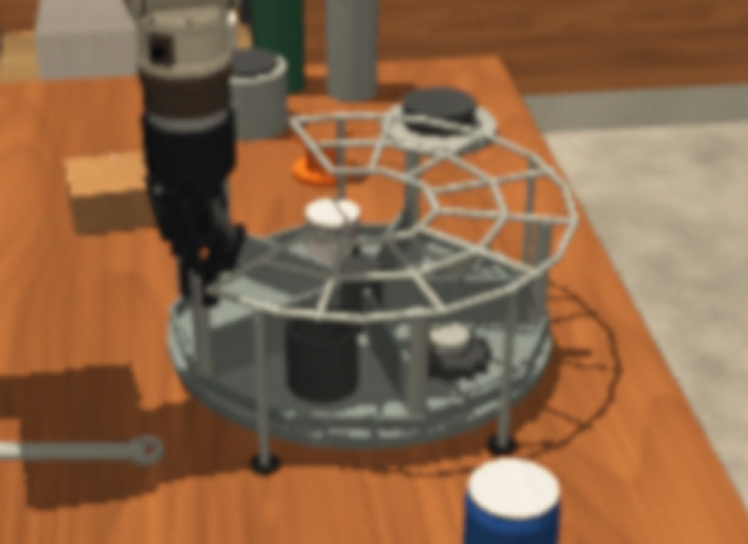

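The turntable has turned: the piston crown moved from crop (373,212) to (332,212). I'll lift and go to the next post.

```bash
python3 -m inch '[[0,0,-0.5,0,0,0,0.5],[0,0,-0.8,0,0,0,0.5],[0,0,-0.8,0,0,0,0.5],[0,0,-0.8,0,0,0,0.5],[0,0,-0.8,0,0,0,0.3],[0,0,0,0,0,0.046,0.3],[0,0,0,0,0,0.046,0.3],[0,0,0,0,0,0.046,0.3]]'
python3 -m inch '[[0,0,0,0,0,0.046,0.3],[0,0,0,0,0,0.046,0.3],[0,0,0,0,0,0.046,0.3],[0,0,0,0,0,0.046,0.3],[0,0,0,0,0,0.046,0.3],[0,0,0,0,0,0.04,0.3],[0,0,0,0,0,0,0.3],[0,0,0,0,0,0,0.3]]'
python3 - <<'E'
from h import *
need([*post(135),.19],45)
snap('top','top7')
a=load('top7')['im'][95:270,160:345]; cv2.imwrite('pics/t7.png',cv2.resize(a,None,fx=3.4,fy=3.4,interpolation=cv2.INTER_CUBIC))
E
```

```text
clock: 10.25
eef_pos: [0.5241, 0.0721, 0.182]
tool_rot: [0.693, 0.721, 0.001, 0.0]
ft_force: [0.6, 0.9, 0.3]
grip_width: 0.0299
clock: 11.05
eef_pos: [0.524, 0.0719, 0.1813]
tool_rot: [0.927, 0.376, 0.0, 0.0]
ft_force: [-0.4, -0.5, 0.5]
grip_width: 0.0299
clock 11.05 pos [0.524  0.0719 0.1813] head 44.14 tilt [ 0.001  0.    -1.   ] F [-0.36 -0.46  0.54] w 0.0299 j6 0.94
units xyz [ 6.239 -4.745 -0.347]
wz units -0.004788434731033162
```

View pics/t7.png

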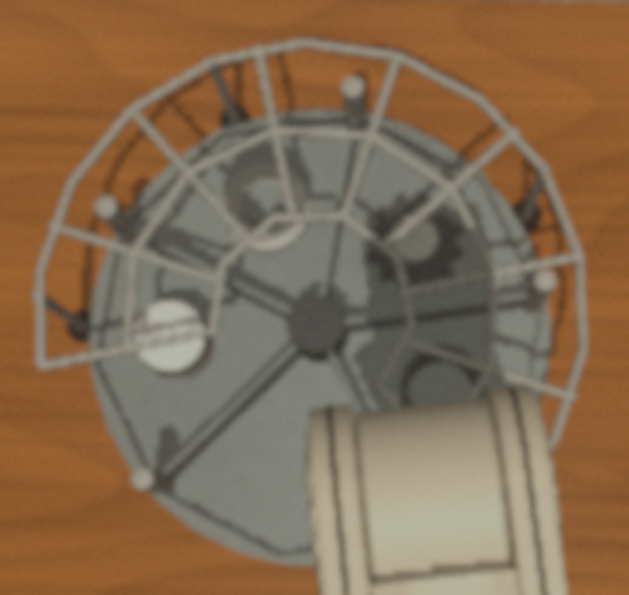

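```bash
python3 - <<'E'
from h import *
z=load('top7')
for p,h in [((143,481),.145),((545,282),.145),((353,88),.145),((106,207),.145),((171,337),.096),((317,320),.096)]:
    q=onplane(z,160+p[0]/3.4,95+p[1]/3.4,h)[:2]; r=q-AX; print(q.round(4),np.hypot(*r).round(3),np.degrees(np.arctan2(r[1],r[0]))%360)
E
```

```text
[0.5503 0.2633] 0.166 136.31588714378935
[ 0.6969 -0.0132] 0.164 279.3989494883413
[0.8324 0.1253] 0.164 351.686873724647
[0.7424 0.2967] 0.164 63.89400280102764
[0.6577 0.255 ] 0.107 96.59941366633602
[0.6729 0.1487] 0.003 354.1097038343193
```

Post 1 is now at 135.7°, so 64° remains.

```bash
python3 -m inch '[[0.7,-0.5,-0.1,0,0,-0.0085,0.3],[0.8,-0.6,-0.1,0,0,0,0.3],[0.8,-0.6,0,0,0,0,0.3],[0.8,-0.6,0,0,0,0,0.3],[0.8,-0.6,0,0,0,0,0.3],[0.8,-0.6,0,0,0,0,0.3],[0.8,-0.6,0,0,0,0,0.3],[0.4,-0.3,0,0,0,0,0.3]]'
python3 -m inch '[[0,0,0,0,0,0,0.3],[0,0,0,0,0,0,0.3],[0,0,0,0,0,0,0.3],[0,0,0,0,0,0,0.3],[0,0,0,0,0,0,0.3],[0,0,0,0,0,0,0.3],[0,0,0,0,0,0,0.3],[0,0,0,0,0,0,0.3]]' >/dev/null
python3 - <<'E'
from h import *
need([*post(135.7),.087],45.7)
snap('wrist','w8'); z=load('w8'); cv2.imwrite('pics/w8.png',z['im']); print(proj(z,[*post(135.7),.145]))
E
```

```text
clock: 11.9
eef_pos: [0.5494, 0.2558, 0.1855]
tool_rot: [0.922, 0.388, 0.0, -0.0]
ft_force: [0.1, -0.2, 0.1]
grip_width: 0.0295
clock 12.7 pos [0.5495 0.2536 0.1856] head 45.5 tilt [ 0. -0. -1.] F [-0.4   0.64  0.08] w 0.03 j6 1.21
units xyz [ 0.37  -0.229  3.946]
wz units -0.0011276967199455848
(np.float64(290.90077772163085), np.float64(215.8694267125754))
```

View pics/w8.png

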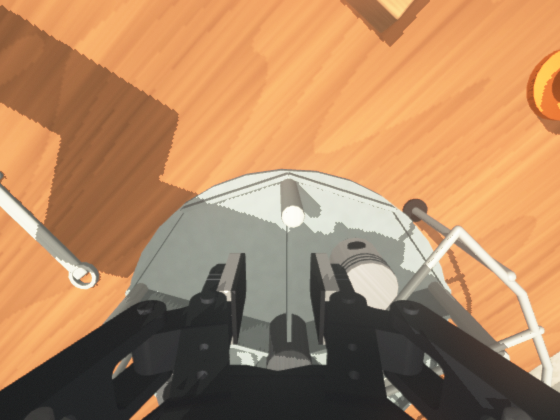

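The wrist view shows the post top at (292,215), predicted (291,216). It also shows the piston at (370,270) with ring grooves and cross hole, which confirms the target. I'll descend and sweep.

```bash
python3 -m inch '[[0.37,-0.23,0.2,0,0,-0.001,0.3],[0,0,0.6,0,0,0,0.3],[0,0,0.7,0,0,0,0.3],[0,0,0.7,0,0,0,0.3],[0,0,0.7,0,0,0,0.3],[0,0,0.7,0,0,0,0.4],[0,0,0.3,0,0,0,0.5],[0,0,0,0,0,0,0.5]]'
python3 - <<'E'
from h import *
need([*post(135.7),.087],45.7)
E
```

```text
clock: 13.55
eef_pos: [0.5508, 0.2645, 0.0864]
tool_rot: [0.921, 0.388, -0.002, 0.0]
ft_force: [-0.1, 0.8, 0.2]
grip_width: 0.0212
clock 13.55 pos [0.5508 0.2645 0.0864] head 45.72 tilt [-0.003 -0.001 -1.   ] F [-0.09  0.79  0.19] w 0.0212 j6 1.22
units xyz [ 0.024  0.037 -0.024]
wz units 0.00010012296043121359
```

```bash
python3 -m inch '[[-0.23,0.004,0,0,0,-0.0111,0.5],[-0.345,0.009,0,0,0,-0.0167,0.5],[-0.46,0.016,0,0,0,-0.0222,0.5],[-0.46,0.016,0,0,0,-0.0222,0.5],[-0.46,0.016,0,0,0,-0.0222,0.5],[-0.46,0.016,0,0,0,-0.0222,0.5],[-0.345,0.009,0,0,0,-0.0167,0.5],[-0.23,0.004,0,0,0,-0.0111,0.5]]'
python3 - <<'E'
from h import *
need([*post(161.7),.087],71.7)
E
```

```text
clock: 14.35
eef_pos: [0.5141, 0.2014, 0.0895]
tool_rot: [0.81, 0.586, 0.001, 0.0]
ft_force: [-0.2, 1.2, -0.6]
grip_width: 0.0215
clock 14.35 pos [0.5141 0.2014 0.0895] head 71.78 tilt [ 0.002  0.002 -1.   ] F [-0.19  1.25 -0.58] w 0.0215 j6 0.69
units xyz [-0.033 -0.02   0.1  ]
wz units 0.0004266455152187771
```

```bash
python3 -m inch '[[-0.26,0.0,0.1,0,0,-0.0111,0.5],[-0.345,0.009,0,0,0,-0.0167,0.5],[-0.46,0.016,0,0,0,-0.0222,0.5],[-0.46,0.016,0,0,0,-0.0222,0.5],[-0.46,0.016,0,0,0,-0.0222,0.5],[-0.46,0.016,0,0,0,-0.0222,0.5],[-0.46,0.016,0,0,0,-0.0222,0.5],[-0.345,0.009,0,0,0,-0.0167,0.5]]'
python3 - <<'E'
from h import *
need([*post(200.4),.087],110.4)
E
```

```text
clock: 15.15
eef_pos: [0.5082, 0.1211, 0.0872]
tool_rot: [0.644, 0.765, 0.001, 0.001]
ft_force: [-0.3, 1.5, 0.6]
grip_width: 0.0214
clock 15.15 pos [0.5082 0.1211 0.0872] head 99.81 tilt [ 0.003  0.001 -1.   ] F [-0.34  1.48  0.55] w 0.0214 j6 0.06
units xyz [-1.215  0.079  0.006]
wz units -0.058828616551114425
```

```bash
python3 -m inch '[[-0.345,0.009,0,0,0,-0.0167,0.5],[-0.23,0.008,0,0,0,-0.0111,0.5],[-0.23,0.008,0,0,0,-0.0111,0.5],[-0.17,0.006,0,0,0,-0.0083,0.5],[-0.115,0.004,0,0,0,-0.0056,0.5],[-0.09,0.002,0,0,0,-0.0042,0.5],[-0.03,0,0,0,0,-0.001,0.5],[0,0,0,0,0,0,0.5]]'
python3 -m inch '[[0,0,-0.5,0,0,0,0.5],[0,0,-0.8,0,0,0,0.5],[0,0,-0.8,0,0,0,0.5],[0,0,-0.8,0,0,0,0.4],[0,0,-0.8,0,0,0,0],[0,0,-0.5,0,0,0,-0.3],[0,0,0,0,0,0,-0.4],[0,0,0,0,0,0,-0.4]]'
python3 - <<'E'
from h import *
need([.57,.18,.19])
for n in ('top','wrist','side'): snap(n,n+'9')
a=load('top9')['im'][95:270,160:345]; cv2.imwrite('pics/t9.png',cv2.resize(a,None,fx=3.4,fy=3.4,interpolation=cv2.INTER_CUBIC))
E
```

```text
clock: 15.95
eef_pos: [0.5154, 0.0918, 0.0858]
tool_rot: [0.573, 0.82, 0.0, 0.0]
ft_force: [-0.5, 0.1, -0.4]
grip_width: 0.0213
clock: 16.75
eef_pos: [0.515, 0.0917, 0.1902]
tool_rot: [0.573, 0.82, -0.0, -0.0]
ft_force: [0.4, 0.1, -0.6]
grip_width: 0.0597
clock 16.75 pos [0.515  0.0917 0.1902] head 110.11 tilt [-0. -0. -1.] F [ 0.36  0.15 -0.61] w 0.0597 j6 -0.17
units xyz [2.559 3.281 0.008]
```

View pics/t9.png

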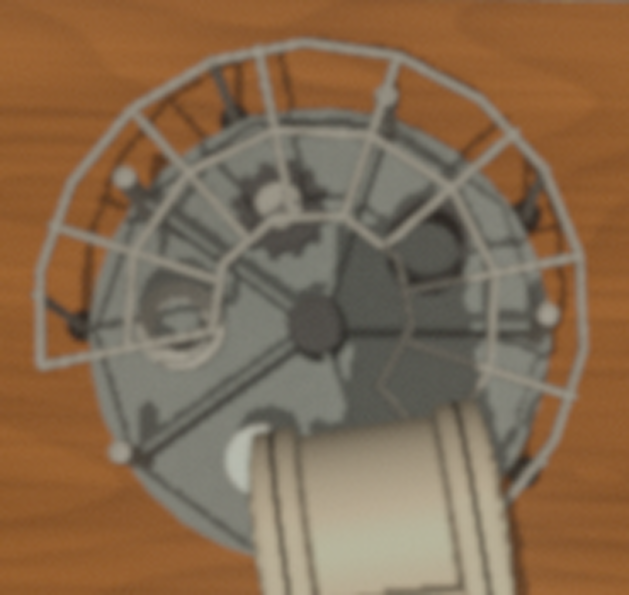

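View pics/wrist9.png

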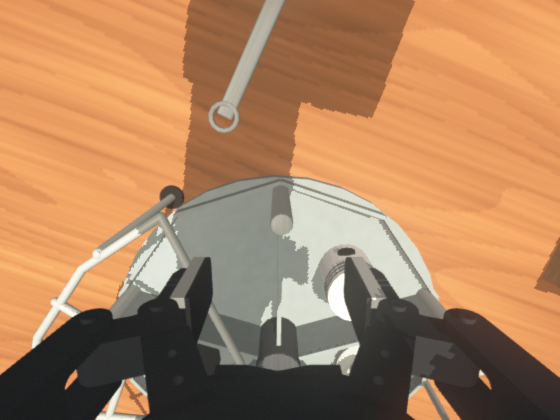

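```bash
python3 - <<'E'
from h import *
z=load('top9')
f=lambda q:(np.hypot(*(q-AX)).round(3),round(np.degrees(np.arctan2(*(q-AX)[::-1]))%360,1),round(np.degrees(np.arctan2(*(q-AX)[::-1]))%72,1))
for p in [(120,454),(548,314),(388,95),(124,178)]: print(f(onplane(z,160+p[0]/3.4,95+p[1]/3.4,.145)[:2]))
w=load('wrist9'); print(f(onplane(w,282,224,.145)[:2]),'leg foot')
# guard corners from wrist: (163,217)?
print('guard outer corner',f(onplane(w,163,217,.161)[:2]),f(onplane(load('w8'),458,230,.161)[:2]))
E
```

```text
(np.float64(0.166), np.float64(127.7), np.float64(55.7))
(np.float64(0.165), np.float64(271.5), np.float64(55.5))
(np.float64(0.165), np.float64(342.9), np.float64(54.9))
(np.float64(0.165), np.float64(55.5), np.float64(55.5))
(np.float64(0.164), np.float64(199.0), np.float64(55.0)) leg foot
guard outer corner (np.float64(0.188), np.float64(222.5), np.float64(6.5)) (np.float64(0.191), np.float64(103.0), np.float64(31.0))
```

The compartment middle is at 163.3° and the opening middle at 163.1°, so the turntable is set. Now I'll locate the piston in the side view.

```bash
python3 - <<'E'
from h import *
z=load('side9'); b=z['im'][150:260,210:370]; cv2.imwrite('pics/s9.png',cv2.resize(b,None,fx=4.8,fy=4.8,interpolation=cv2.INTER_CUBIC))
print(proj(z,[.57,.18,.096]))
E
```

```text
(np.float64(251.63982176267046), np.float64(204.50508157357797))
```

View pics/s9.png

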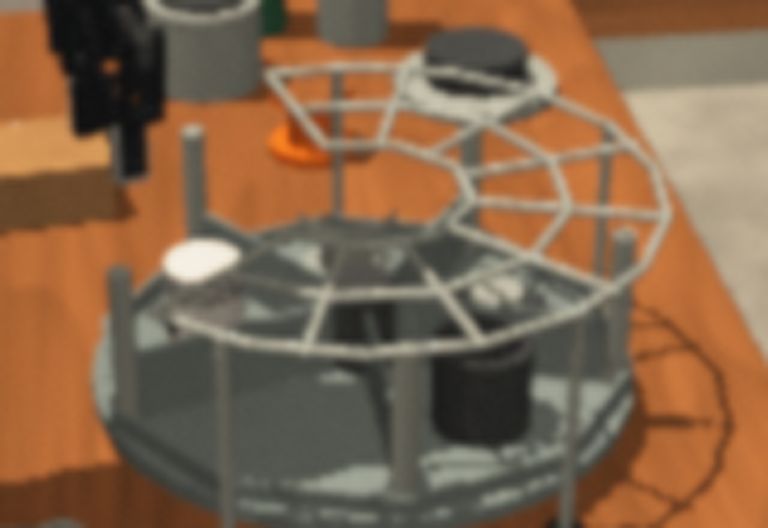

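```bash
python3 -m inch '[[0.3,0.4,0,0,0,-0.042,-0.7],[0,0,0,0,0,-0.042,-0.7],[0,0,0,0,0,-0.042,-0.7],[0,0,0,0,0,-0.042,-0.7],[0,0,0,0,0,-0.042,-0.7],[0,0,0,0,0,-0.042,-0.7],[0,0,0,0,0,-0.042,-0.7],[0,0,0,0,0,0,-0.7]]'
python3 - <<'E'
from h import *
need([.57,.181,.17],163)
E
```

```text
clock: 17.7
eef_pos: [0.5214, 0.1021, 0.1897]
tool_rot: [0.148, 0.989, -0.0, -0.001]
ft_force: [0.2, -0.7, -0.8]
grip_width: 0.0726
clock 17.7 pos [0.5214 0.1021 0.1897] head 163.01 tilt [-0.002 -0.    -1.   ] F [ 0.2  -0.7  -0.77] w 0.0726 j6 -1.08
units xyz [-0.938  3.587  0.781]
wz units 6.929466546855186e-05
```

```bash
python3 -m inch '[[-0.12,0.45,0,0,0,0,-0.7],[-0.16,0.6,0,0,0,0,-0.7],[-0.16,0.6,0,0,0,0,-0.7],[-0.16,0.6,0,0,0,0,-0.7],[-0.16,0.6,0,0,0,0,-0.7],[-0.16,0.6,0,0,0,0,-0.7],[-0.04,0.12,0,0,0,0,-0.7],[0,0,0,0,0,0,-0.7]]'
python3 - <<'E'
from h import *
need([.57,.181,.17],163)
snap('wrist','w10'); z=load('w10'); print(proj(z,[.57,.181,.096]))
snap('side','side10'); b=load('side10')['im'][130:260,190:370]; cv2.imwrite('pics/s10.png',cv2.resize(b,None,fx=4.2,fy=4.2,interpolation=cv2.INTER_CUBIC))
E
```

```text
clock: 18.5
eef_pos: [0.5709, 0.1812, 0.1899]
tool_rot: [0.148, 0.989, -0.0, -0.0]
ft_force: [-0.8, -0.1, -0.6]
grip_width: 0.0722
clock 18.5 pos [0.5709 0.1812 0.1899] head 163.02 tilt [-0.001 -0.    -1.   ] F [-0.8  -0.15 -0.58] w 0.0722 j6 -0.97
units xyz [ 0.032 -0.02   0.796]
wz units 0.00012845698554460544
(np.float64(278.3096537221225), np.float64(201.81574331152277))
```

View pics/w10.png

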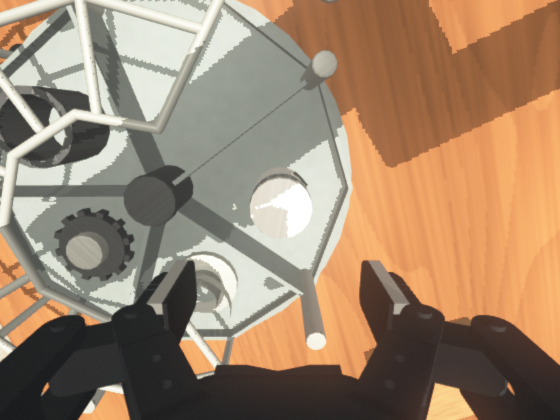

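View pics/s10.png

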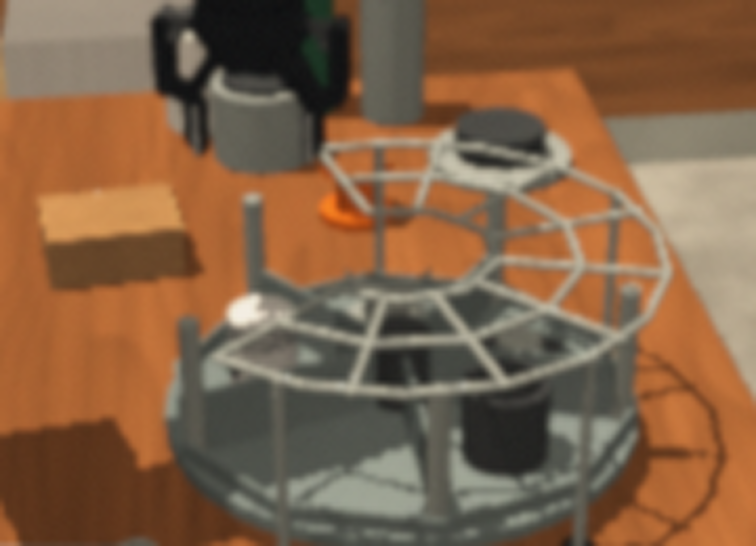

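The crown in the wrist view is centred at about (281,203), with the cross hole on the side facing the camera at (295,178), so the radial jaws meet solid wall.

```bash
python3 - <<'E'
from h import *
z=load('w10'); p=onplane(z,281,203,.096); print(p); need([p[0],p[1],.020],163)
E
```

```text
[0.56818318 0.18260263 0.096     ]
clock 18.6 pos [0.5706 0.1804 0.1903] head 162.99 tilt [-0.001 -0.    -1.   ] F [ 0.11 -0.5   0.19] w 0.0726 j6 -0.97
units xyz [0.114 0.062 6.812]
wz units -6.546599100497967e-05
```

```bash
python3 -m inch '[[0.11,0.06,0.4,0,0,0,-0.7],[0,0,0.7,0,0,0,-0.7],[0,0,0.7,0,0,0,-0.7],[0,0,0.7,0,0,0,-0.7],[0,0,0.7,0,0,0,-0.7],[0,0,0.6,0,0,0,-0.7],[0,0,0,0,0,0,-0.7],[0,0,0,0,0,0,-0.7]]'
python3 - <<'E'
from h import *
need([.568,.1826,.020],163)
snap('wrist','w11'); z=load('w11'); print(proj(z,[.568,.1826,.096]))
snap('side','side11'); b=load('side11')['im'][130:260,190:370]; cv2.imwrite('pics/s11.png',cv2.resize(b,None,fx=4.2,fy=4.2,interpolation=cv2.INTER_CUBIC))
E
```

```text
clock: 19.4
eef_pos: [0.5682, 0.1824, 0.0954]
tool_rot: [0.148, 0.989, -0.0, -0.0]
ft_force: [-0.4, 0.3, 1.4]
grip_width: 0.0723
clock 19.4 pos [0.5682 0.1824 0.0954] head 163.0 tilt [-0.001 -0.    -1.   ] F [-0.45  0.34  1.38] w 0.0723 j6 -0.96
units xyz [0.006 0.007 3.016]
wz units -2.260160737771836e-05
(np.float64(277.69381853355287), np.float64(246.19746200393226))
```

View pics/w11.png

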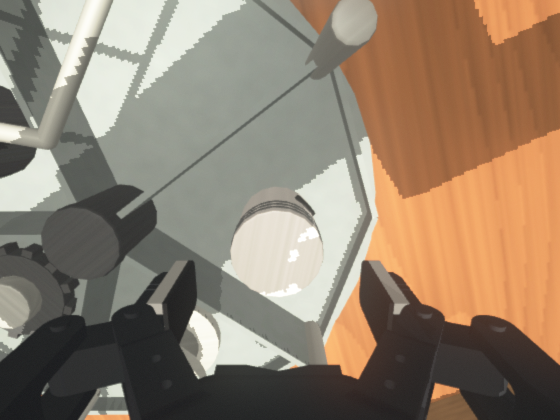

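View pics/s11.png

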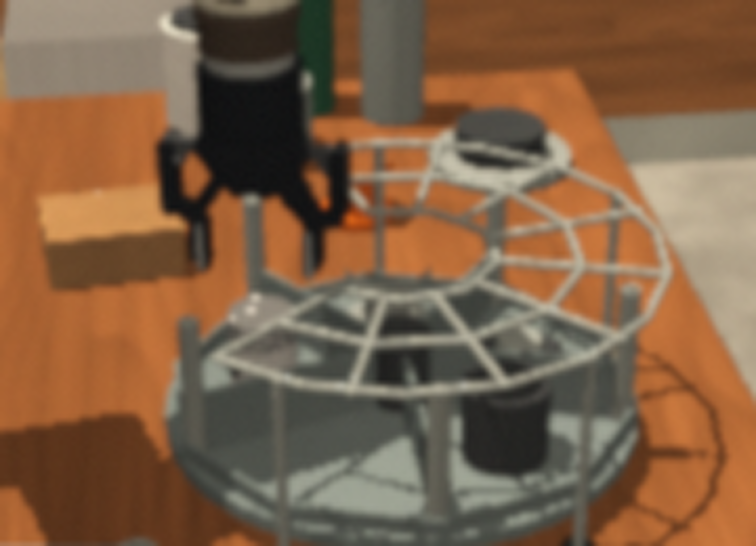

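The crown is centred between the fingers: (278,249) against a predicted (278,246). Descending the last 75 mm.

```bash
python3 -m inch '[[0,0.0,0.4,0,0,0,-0.7],[0,0,0.5,0,0,0,-0.7],[0,0,0.5,0,0,0,-0.7],[0,0,0.5,0,0,0,-0.7],[0,0,0.5,0,0,0,-0.7],[0,0,0.4,0,0,0,-0.7],[0,0,0.2,0,0,0,-0.7],[0,0,0,0,0,0,-0.7]]'
python3 - <<'E'
from h import *
need([.568,.1826,.020],163)
snap('wrist','w12')
snap('side','side12'); b=load('side12')['im'][130:260,190:370]; cv2.imwrite('pics/s12.png',cv2.resize(b,None,fx=4.2,fy=4.2,interpolation=cv2.INTER_CUBIC))
E
```

```text
clock: 20.3
eef_pos: [0.568, 0.1826, 0.0194]
tool_rot: [0.148, 0.989, -0.0, -0.001]
ft_force: [0.3, -0.8, -0.6]
grip_width: 0.0725
clock 20.3 pos [0.568  0.1826 0.0194] head 163.03 tilt [-0.002 -0.001 -1.   ] F [ 0.31 -0.84 -0.62] w 0.0725 j6 -0.96
units xyz [ 0.001  0.001 -0.023]
wz units 0.00015944894796007247
```

View pics/w12.png

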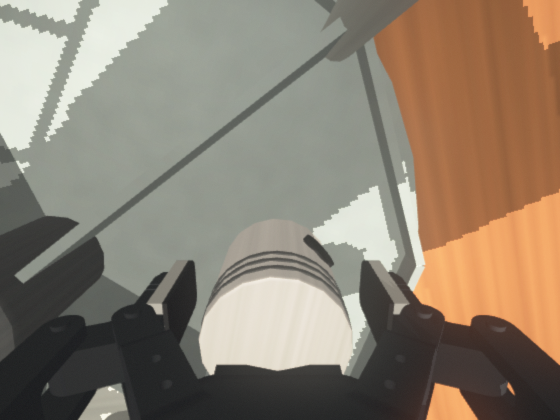

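View pics/s12.png

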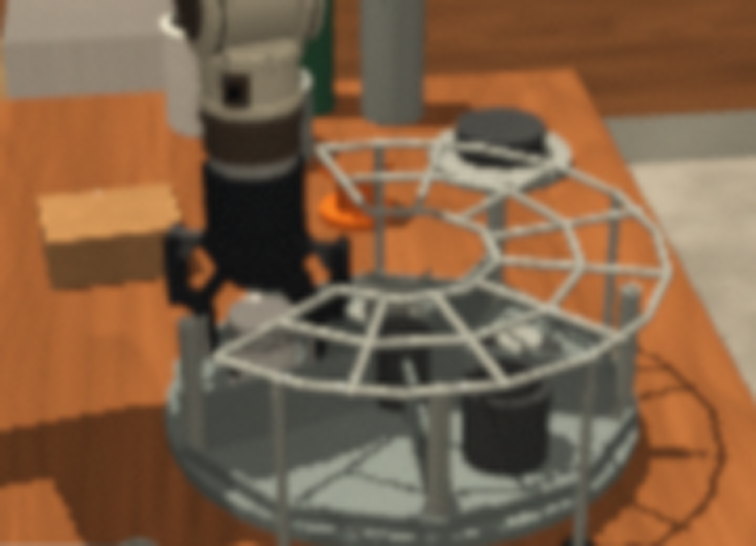

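The pads flank the piston at mid-height, so I'll close.

```bash
python3 -m inch '[[0,0,0,0,0,0,-0.5],[0,0,0,0,0,0,-0.3],[0,0,0,0,0,0,-0.2],[0,0,0,0,0,0,-0.1],[0,0,0,0,0,0,0.5],[0,0,0,0,0,0,1],[0,0,0,0,0,0,1],[0,0,0,0,0,0,1]]'
python3 -m inch '[[0,0,-0.1,0,0,0,1],[0,0,-0.2,0,0,0,1],[0,0,-0.3,0,0,0,1],[0,0,-0.4,0,0,0,1],[0,0,-0.4,0,0,0,1],[0,0,-0.3,0,0,0,1],[0,0,-0.1,0,0,0,1],[0,0,0,0,0,0,1]]'
python3 - <<'E'
from h import *
need([.568,.1826,.020],163)
snap('wrist','w13')
snap('side','side13'); b=load('side13')['im'][130:260,190:370]; cv2.imwrite('pics/s13.png',cv2.resize(b,None,fx=4.2,fy=4.2,interpolation=cv2.INTER_CUBIC))
E
```

```text
clock: 21.2
eef_pos: [0.5693, 0.1831, 0.0216]
tool_rot: [0.148, 0.989, 0.0, 0.001]
ft_force: [-0.1, 0.4, 6.1]
grip_width: 0.0507
clock: 22.0
eef_pos: [0.5692, 0.183, 0.0664]
tool_rot: [0.148, 0.989, 0.0, 0.001]
ft_force: [0.2, 0.1, -2.5]
grip_width: 0.0511
clock 22.0 pos [0.5692 0.183  0.0664] head 163.03 tilt [ 0.001  0.    -1.   ] F [ 0.24  0.12 -2.51] w 0.0511 j6 -0.96
units xyz [ 0.044 -0.03   1.857]
wz units 0.0001636843728514729
```

View pics/w13.png

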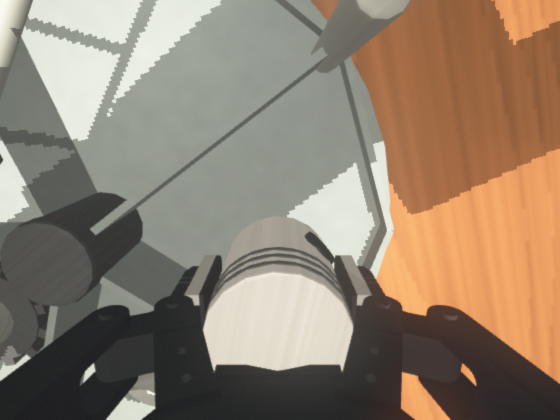

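View pics/s13.png

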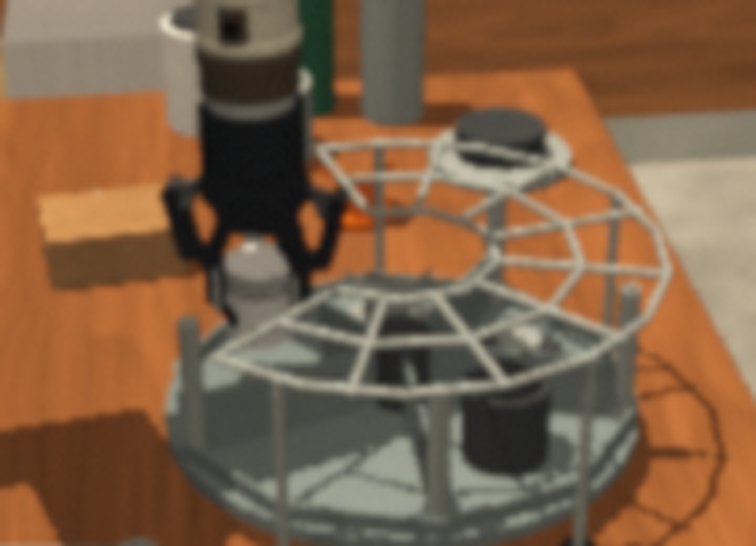

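The piston is held, 51 mm between the pads and about 2.5 N of weight, with its foot clear of the floor. I'll lift it high and measure the tray meanwhile.

```bash
python3 -m inch '[[0,0,-0.4,0,0,0,1],[0,0,-0.7,0,0,0,1],[0,0,-0.8,0,0,0,1],[0,0,-0.8,0,0,0,1],[0,0,-0.8,0,0,0,1],[0,0,-0.8,0,0,0,1],[0,0,-0.6,0,0,0,1],[0,0,-0.1,0,0,0,1]]'
python3 - <<'E'
from h import *
a=load('top0')['im']; b=a[225:325,395:465]; cv2.imwrite('pics/tr.png',cv2.resize(b,None,fx=6,fy=6,interpolation=cv2.INTER_CUBIC))
b=load('side0')['im'][310:380,165:285]; cv2.imwrite('pics/trs.png',cv2.resize(b,None,fx=6,fy=6,interpolation=cv2.INTER_CUBIC))
need()
E
```

```text
clock: 22.9
eef_pos: [0.57, 0.1833, 0.1934]
tool_rot: [0.148, 0.989, 0.001, 0.002]
ft_force: [0.6, -0.2, -2.3]
grip_width: 0.0511
clock 22.9 pos [0.57   0.1833 0.1934] head 163.03 tilt [ 0.004  0.001 -1.   ] F [ 0.56 -0.17 -2.33] w 0.0511 j6 -0.96
```

View pics/tr.png

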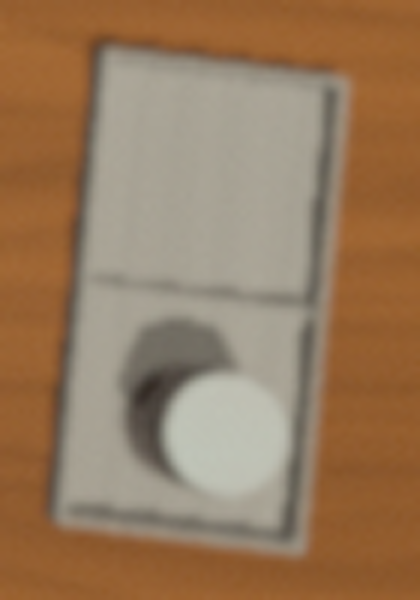

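View pics/trs.png

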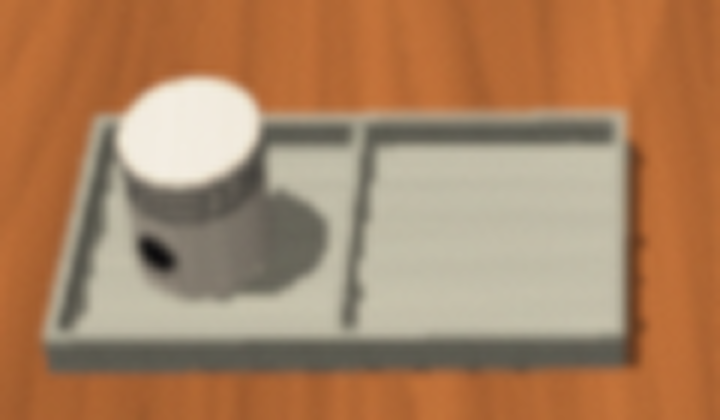

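```bash
python3 - <<'E'
from h import *
zt=load('top0'); zs=load('side0')
# order: far-end(empty,+) left(+Y), right(-Y) ; near-end left, right
T=[onplane(zt,395+u/6,225+v/6,.018)[:2] for u,v in [(98,42),(350,75),(52,520),(305,550)]]
S=[onplane(zs,165+u/6,310+v/6,.018)[:2] for u,v in [(627,112),(630,342),(98,117),(48,340)]]
for n,C in (('top',T),('side',S)):
    C=np.array(C); print(n,C.round(4).tolist()); far=(C[0]+C[1])/2; near=(C[2]+C[3])/2; L=np.linalg.norm(far-near); W=(np.linalg.norm(C[0]-C[1])+np.linalg.norm(C[2]-C[3]))/2
    d=(far-near)/L; c=(far+near)/2; print('L',L,'W',W,'dir',np.degrees(np.arctan2(d[1],d[0])),'bay',c+.051*d)
E
```

```text
top [[0.5804, -0.2677], [0.5686, -0.3787], [0.3722, -0.2479], [0.362, -0.3578]]
L 0.20841625927890015 W 0.1110023475351842 dir -5.60238987648576 bay [ 0.52154005 -0.31801568]
side [[0.5806, -0.274], [0.5709, -0.3839], [0.3742, -0.253], [0.3643, -0.3598]]
L 0.20768224747552166 W 0.1087360605840266 dir -6.237470817777166 bay [ 0.52318449 -0.32322479]
```

```bash
python3 -m inch '[[0,0,-0.2,0,0,0.03,1],[0,0,0,0,0,0.045,1],[0,0,0,0,0,0.045,1],[0,0,0,0,0,0.045,1],[0,0,0,0,0,0.045,1],[0,0,0,0,0,0.045,1],[0,0,0,0,0,0.045,1],[0,0,0,0,0,0.045,1]]'
python3 -m inch '[[0,0,0,0,0,0.045,1],[0,0,0,0,0,0.035,1],[0,0,0,0,0,0.014,1],[0,0,0,0,0,0,1],[-0.3,0,0,0,0,0,1],[-0.5,-0.1,0,0,0,0,1],[-0.7,-0.1,0,0,0,0,1],[-0.7,-0.1,0,0,0,0,1]]'
python3 - <<'E'
from h import *
need([.5225,-.3205,.195],84.1)
E
```

```text
clock: 23.7
eef_pos: [0.5682, 0.1826, 0.1946]
tool_rot: [0.639, 0.769, -0.001, -0.001]
ft_force: [0.4, 0.2, -2.5]
grip_width: 0.0508
clock: 24.5
eef_pos: [0.5549, 0.1271, 0.1956]
tool_rot: [0.743, 0.669, -0.0, 0.0]
ft_force: [0.5, -0.2, -3.4]
grip_width: 0.0512
clock 24.5 pos [0.5549 0.1271 0.1956] head 84.0 tilt [-0.    -0.001 -1.   ] F [ 0.46 -0.17 -3.43] w 0.0512 j6 0.33
units xyz [-17.94    0.583   0.033]
wz units -0.0005521111622941691
```

```bash
python3 -m inch '[[-0.8,0.03,0,0,0,0,1],[-0.8,0.03,0,0,0,0,1],[-0.8,0.03,0,0,0,0,1],[-0.8,0.03,0,0,0,0,1],[-0.8,0.03,0,0,0,0,1],[-0.8,0.03,0,0,0,0,1],[-0.8,0.03,0,0,0,0,1],[-0.8,0.03,0,0,0,0,1]]'
python3 -m inch '[[-0.8,0.03,0,0,0,0,1],[-0.8,0.03,0,0,0,0,1],[-0.8,0.03,0,0,0,0,1],[-0.8,0.03,0,0,0,0,1],[-0.8,0.03,0,0,0,0,1],[-0.8,0.03,0,0,0,0,1],[-0.6,0.03,0,0,0,0,1],[-0.4,0.03,0,0,0,0,1]]'
python3 - <<'E'
from h import *
need([.5225,-.3205,.195],84.1)
E
```

```text
clock: 25.3
eef_pos: [0.5438, -0.0331, 0.1959]
tool_rot: [0.744, 0.669, 0.0, 0.0]
ft_force: [0.8, -0.1, -2.3]
grip_width: 0.0511
clock: 26.1
eef_pos: [0.5348, -0.1776, 0.1958]
tool_rot: [0.744, 0.668, -0.0, 0.0]
ft_force: [-0.1, -0.5, -2.3]
grip_width: 0.0509
clock 26.1 pos [ 0.5348 -0.1776  0.1958] head 83.89 tilt [ 0. -0. -1.] F [-0.1  -0.52 -2.28] w 0.0509 j6 -0.21
units xyz [-5.736  0.12   0.034]
wz units -0.001156109750688551
```

```bash
python3 -m inch '[[-0.5,0.0,0,0,0,-0.001,1],[-0.6,0.01,0,0,0,0,1],[-0.8,0.02,0,0,0,0,1],[-0.8,0.02,0,0,0,0,1],[-0.6,0.02,0,0,0,0,1],[-0.3,0.02,0,0,0,0,1],[0,0,0,0,0,0,1],[0,0,0,0,0,0,1]]'
python3 - <<'E'
from h import *
need([.5225,-.3205,.195],84.1)
snap('wrist','w14');snap('side','side14');snap('top','top14')
b=load('side14')['im'][200:380,130:330]; cv2.imwrite('pics/s14.png',cv2.resize(b,None,fx=3.3,fy=3.3,interpolation=cv2.INTER_CUBIC))
E
```

```text
clock: 26.9
eef_pos: [0.5287, -0.265, 0.1955]
tool_rot: [0.742, 0.67, 0.0, -0.0]
ft_force: [-0.5, -0.0, -2.5]
grip_width: 0.0511
clock 26.9 pos [ 0.5287 -0.265   0.1955] head 84.2 tilt [-0.     0.001 -1.   ] F [-0.53 -0.02 -2.54] w 0.0511 j6 -0.36
units xyz [-2.234 -0.023  0.017]
wz units 0.0005641005214692364
```

View pics/w14.png

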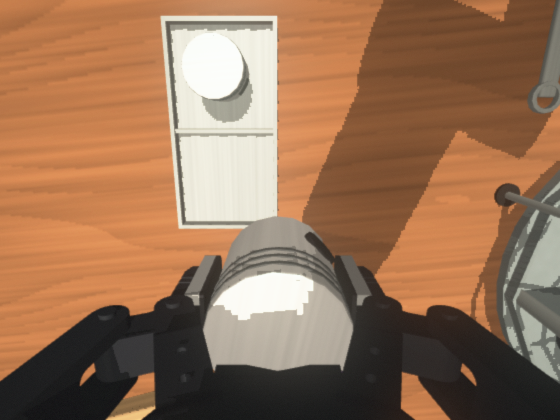

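View pics/s14.png

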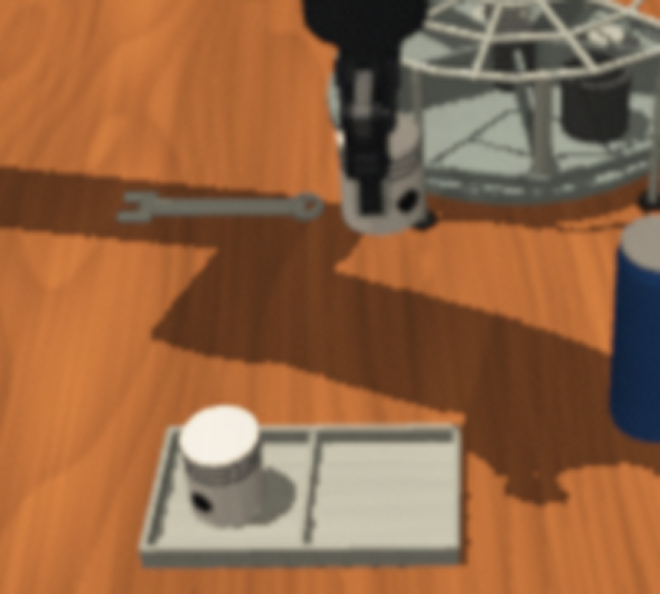

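```bash
python3 - <<'E'
from h import *
z=load('w14'); o=bot.get_obs()['eef_pos']
C=np.array([onplane(z,u,v,.018)[:2] for u,v in [(180,228),(277,227),(163,16),(277,16)]])
print(C.round(4)); far=(C[0]+C[1])/2; near=(C[2]+C[3])/2; L=np.linalg.norm(far-near); W=[np.linalg.norm(C[0]-C[1]),np.linalg.norm(C[2]-C[3])]
d=(far-near)/L; c=(far+near)/2; print('L',L,'W',W,'dir',np.degrees(np.arctan2(d[1],d[0])),'bay',c+.051*d)
# piston
f=lambda h,X: proj(z,X)
for h in (.2,.21,.22): print(h, proj(z,[o[0],o[1],o[2]+h-.1955]))
s=load('side14')
# piston foot bottom edge px in side: (383,236)/3.3
print('side foot', proj(s,[o[0],o[1],.208]), proj(s,[o[0],o[1],.27]), (130+383/3.3,200+236/3.3))
# twin
for n,(u,v) in (('w',(214,66)),('top',(395+228/6,225+435/6)),('side',(165+188/6,310+130/6))):
    print(n, onplane({'w':z,'top':load('top0'),'side':load('side0')}[n],u,v,.066))
E
```

```text
[[ 0.5681 -0.3763]
 [ 0.5777 -0.27  ]
 [ 0.3611 -0.3544]
 [ 0.3718 -0.249 ]]
L 0.20753669068191888 W [np.float64(0.1067728871883642), np.float64(0.10592997204102209)] dir -5.929760634157363 bay [ 0.52039316 -0.31768649]
0.2 (np.float64(277.20237185118964), np.float64(250.20517590891194))
0.21 (np.float64(277.1815392086392), np.float64(257.8845069836051))
0.22 (np.float64(277.1582166651698), np.float64(266.48166561925336))
side foot (np.float64(243.5518931048375), np.float64(263.1621634840922)) (np.float64(242.16306489488775), np.float64(239.18071743548478)) (246.06060606060606, 271.5151515151515)
w [ 0.41539935 -0.30605764  0.066     ]
top [ 0.41449836 -0.30831274  0.066     ]
side [ 0.41659131 -0.31128351  0.066     ]
```

```bash
python3 - <<'E'
from h import *
z=load('w14'); o=bot.get_obs(); e=o['eef_pos']; M=Ro.from_quat(o['tool_rot']).as_matrix()
b=z['im'][210:370,180:380]; cv2.imwrite('pics/p14.png',cv2.resize(b,None,fx=3.7,fy=3.7,interpolation=cv2.INTER_CUBIC))
for dy in (-.002,0,.002,.004,.006):
  r=[]
  for h in (.0124,.0744):
    p=e+[0,0,h]+M[:,1]*(dy-.026); r.append(np.round(proj(z,p),1))
  print(dy,r, [np.round(proj(z,e+[0,0,.0744]+M[:,1]*dy+M[:,0]*s),1) for s in (-.026,.026)])
# depth of crown
for v in (290,310,330,350): print(v,atdepth(z,277,v).round(4),M.T@(atdepth(z,277,v)-e))
for v in (222,226,232,240): print(v,(M.T@(atdepth(z,277,v)-e)).round(4))
E
```

```text
-0.002 [array([277.1, 203.6]), array([276.9, 254.3])] [array([199.4, 326.2]), array([354.6, 326.1])]
0 [array([277.1, 207.5]), array([276.9, 260.2])] [array([199.8, 331.3]), array([354.2, 331.2])]
0.002 [array([277.1, 211.4]), array([276.9, 266. ])] [array([200.1, 336.4]), array([353.8, 336.3])]
0.004 [array([277.1, 215.3]), array([276.9, 271.8])] [array([200.5, 341.4]), array([353.5, 341.4])]
0.006 [array([277.1, 219.1]), array([276.9, 277.5])] [array([200.9, 346.4]), array([353.1, 346.4])]
290 [ 0.5127 -0.2629  0.2714] [ 4.96836194e-05 -1.62501069e-02 -7.56931779e-02]
310 [ 0.52   -0.2637  0.2713] [ 4.04950806e-05 -8.92721915e-03 -7.56133107e-02]
330 [ 0.5279 -0.2645  0.2707] [ 2.95656213e-05 -9.60640735e-04 -7.50415907e-02]
350 [ 0.5358 -0.2653  0.2707] [ 1.97585573e-05  6.95411142e-03 -7.50197551e-02]
222 [-0.     -0.0223 -0.0241]
226 [-0.     -0.0223 -0.0299]
232 [-0.     -0.0228 -0.0391]
240 [ 0.     -0.022  -0.0463]
```

View pics/p14.png

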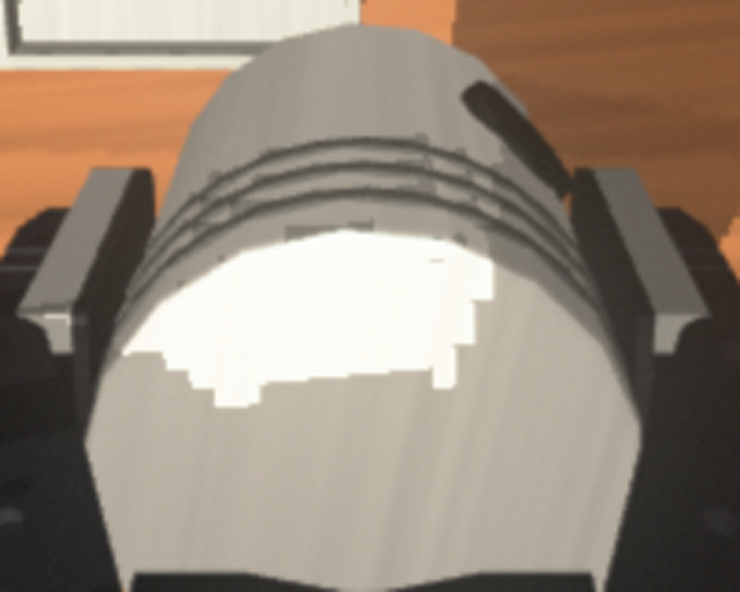

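Measured in the grip, the piston axis sits 4 mm along tool +y from the TCP, and the foot is 13 mm above eef z. The bay is at about (0.521, −0.3185), from top and wrist; the side view gives 5 mm more in −y, and shows a similar, smaller offset on the twin. The eef target is therefore (0.517, −0.318).

```bash
python3 - <<'E'
from h import *
need([.517,-.318,.03],84.1)
E
python3 -m inch '[[-0.4,-0.04,0,0,0,0,1],[-0.5,-0.05,0,0,0,0,1],[-0.5,-0.06,0,0,0,0,1],[-0.4,-0.06,0,0,0,0,1],[-0.3,-0.03,0,0,0,0,1],[0,0,0.4,0,0,0,1],[0,0,0.6,0,0,0,1],[0,0,0.6,0,0,0,1]]'
python3 - <<'E'
from h import *
need([.517,-.318,.03],84.1)
E
```

```text
clock 27.05 pos [ 0.5289 -0.2646  0.1957] head 84.26 tilt [-0.  0. -1.] F [ 0.13  0.14 -2.35] w 0.0507 j6 -0.36
units xyz [-2.175 -0.257  6.626]
wz units 0.0008684846221465629
clock: 27.85
eef_pos: [0.5173, -0.3169, 0.1546]
tool_rot: [0.742, 0.67, 0.0, -0.0]
ft_force: [0.4, -1.0, -1.8]
grip_width: 0.0509
clock 27.85 pos [ 0.5173 -0.3169  0.1546] head 84.18 tilt [ 0.  0. -1.] F [ 0.45 -1.01 -1.78] w 0.0509 j6 -0.45
units xyz [-0.046 -0.009  4.983]
wz units 0.00045799715493915176
```

```bash
python3 -m inch '[[-0.04,0,0.6,0,0,0,1],[0,0,0.7,0,0,0,1],[0,0,0.7,0,0,0,1],[0,0,0.7,0,0,0,1],[0,0,0.7,0,0,0,1],[0,0,0.6,0,0,0,1],[0,0,0.4,0,0,0,1],[0,0,0.1,0,0,0,1]]'
python3 - <<'E'
from h import *
need([.517,-.318,-.009],84.1)
snap('wrist','w15');snap('side','side15')
b=load('side15')['im'][250:390,140:310]; cv2.imwrite('pics/s15.png',cv2.resize(b,None,fx=4,fy=4,interpolation=cv2.INTER_CUBIC))
E
```

```text
clock: 28.65
eef_pos: [0.5161, -0.3171, 0.0412]
tool_rot: [0.742, 0.67, -0.0, -0.002]
ft_force: [0.6, -0.5, -3.1]
grip_width: 0.0512
clock 28.65 pos [ 0.5161 -0.3171  0.0412] head 84.2 tilt [-0.003  0.002 -1.   ] F [ 0.61 -0.55 -3.06] w 0.0512 j6 -0.45
units xyz [-0.035  0.044  2.006]
wz units 0.0005658131451568238
```

View pics/s15.png

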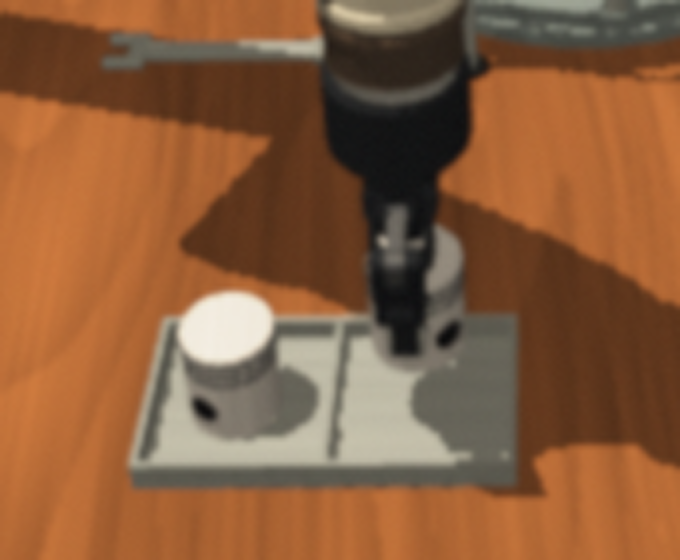

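View pics/w15.png

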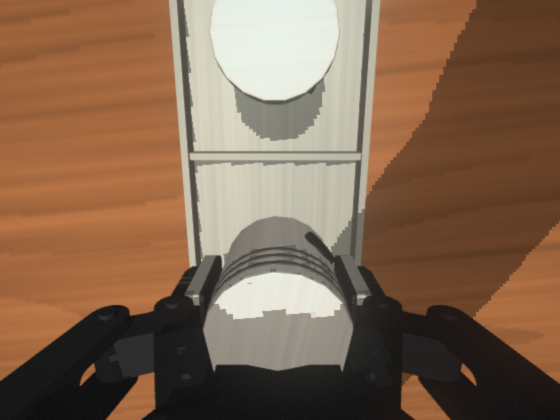

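```bash
python3 - <<'E'
from h import *
z=load('w15'); o=bot.get_obs(); e=o['eef_pos']; M=Ro.from_quat(o['tool_rot']).as_matrix()
for u,v in [(276,156),(192,156),(361,156)]:
    print((M.T@(onplane(z,u,v,.018)-e)).round(4))
E
```

```text
[ 0.0003 -0.048   0.0247]
[-0.0483 -0.048   0.0247]
[ 0.0495 -0.048   0.0248]
```

The piston is centred: the side rims are at −48 and +49.5 mm, and the cross wall puts the bay centre at +3 mm against the piston's +4. Lowering slowly.

```bash
python3 -m inch '[[0,0,0.3,0,0,0,1],[0,0,0.4,0,0,0,1],[0,0,0.4,0,0,0,1],[0,0,0.3,0,0,0,1],[0,0,0.2,0,0,0,1],[0,0,0.1,0,0,0,1],[0,0,0.05,0,0,0,1],[0,0,0,0,0,0,1]]'
python3 - <<'E'
from h import *
need([.517,-.318,-.009],84.1)
E
```

```text
clock: 29.55
eef_pos: [0.5174, -0.3181, -0.0006]
tool_rot: [0.742, 0.67, 0.0, 0.0]
ft_force: [0.1, 0.8, -2.7]
grip_width: 0.0506
clock 29.55 pos [ 0.5174 -0.3181 -0.0006] head 84.19 tilt [ 0. -0. -1.] F [ 0.13  0.85 -2.65] w 0.0506 j6 -0.45
units xyz [ 0.003 -0.018  0.335]
wz units 0.0004987646123100357
```

```bash
python3 -m inch '[[0,0,0.06,0,0,0,1],[0,0,0.06,0,0,0,1],[0,0,0.04,0,0,0,1],[0,0,0.04,0,0,0,1],[0,0,0.02,0,0,0,1],[0,0,0.0,0,0,0,1],[0,0,0,0,0,0,1],[0,0,0,0,0,0,1]]'
python3 - <<'E'
from h import *
need([.517,-.318,-.009],84.1)
E
```

```text
clock: 30.35
eef_pos: [0.5174, -0.3181, -0.0061]
tool_rot: [0.742, 0.67, 0.0, 0.0]
ft_force: [0.2, 0.7, -2.2]
grip_width: 0.0507
clock 30.35 pos [ 0.5174 -0.3181 -0.0061] head 84.19 tilt [ 0. -0. -1.] F [ 0.19  0.72 -2.15] w 0.0507 j6 -0.45
units xyz [ 0.002 -0.015  0.116]
wz units 0.00048197275226639945
```

```bash
python3 -m inch '[[0,0,0.03,0,0,0,1],[0,0,0.02,0,0,0,1],[0,0,0.02,0,0,0,1],[0,0,0.02,0,0,0,1],[0,0,0.0,0,0,0,1],[0,0,0.0,0,0,0,1],[0,0,0,0,0,0,1],[0,0,0,0,0,0,1]]'
python3 - <<'E'
from h import *
need([.517,-.318,-.009],84.1)
E
```

```text
clock: 31.15
eef_pos: [0.5173, -0.3181, -0.0084]
tool_rot: [0.742, 0.67, -0.0, -0.0]
ft_force: [0.5, -0.3, -2.2]
grip_width: 0.051
clock 31.15 pos [ 0.5173 -0.3181 -0.0084] head 84.19 tilt [-0.  0. -1.] F [ 0.48 -0.32 -2.19] w 0.051 j6 -0.45
units xyz [ 0.001 -0.012  0.025]
wz units 0.00048462041346139826
```

```bash
python3 -m inch '[[0,0,0.02,0,0,0,1],[0,0,0.02,0,0,0,1],[0,0,0.02,0,0,0,1],[0,0,0.0,0,0,0,1],[0,0,0.0,0,0,0,1],[0,0,0.0,0,0,0,1],[0,0,0,0,0,0,1],[0,0,0,0,0,0,1]]'
python3 - <<'E'
from h import *
need([.517,-.318,-.009],84.1)
snap('side','side16')
b=load('side16')['im'][250:390,140:310]; cv2.imwrite('pics/s16.png',cv2.resize(b,None,fx=4,fy=4,interpolation=cv2.INTER_CUBIC))
E
```

```text
clock: 31.95
eef_pos: [0.5174, -0.3181, -0.0084]
tool_rot: [0.742, 0.67, 0.0, 0.0]
ft_force: [-3.2, 2.3, 7.4]
grip_width: 0.0507
clock 31.95 pos [ 0.5174 -0.3181 -0.0084] head 84.19 tilt [ 0.001 -0.    -1.   ] F [-3.17  2.3   7.36] w 0.0507 j6 -0.45
units xyz [ 0.001 -0.015  0.023]
wz units 0.0004931121909513712
```

View pics/s16.png

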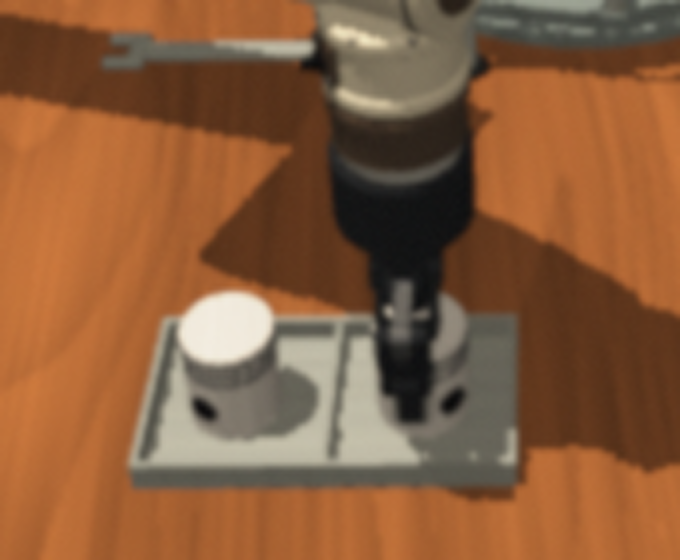

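The foot is in contact: force went from −2.2 to +7.4 N, at exactly the computed height. Releasing gently.

```bash
python3 -m inch '[[0,0,-0.02,0,0,0,-0.1],[0,0,0,0,0,0,-0.22],[0,0,0,0,0,0,-0.28],[0,0,0,0,0,0,-0.36],[0,0,0,0,0,0,-0.45],[0,0,0,0,0,0,-0.55],[0,0,0,0,0,0,-0.6],[0,0,0,0,0,0,-0.6]]'
python3 -m inch '[[0,0,-0.1,0,0,0,-0.6],[0,0,-0.3,0,0,0,-0.6],[0,0,-0.5,0,0,0,-0.6],[0,0,-0.7,0,0,0,-0.6],[0,0,-0.7,0,0,0,-0.6],[0,0,-0.8,0,0,0,-0.6],[0,0,-0.8,0,0,0,-0.6],[0,0,-0.8,0,0,0,-0.6]]'
python3 -m inch '[[0,0,-0.9,0,0,0,-0.6],[0,0,-0.9,0,0,0,-0.6],[0,0,-0.8,0,0,0,-0.6],[0,-0.6,-0.4,0,0,0,-0.6],[0,-0.8,0,0,0,0,-0.6],[0,-0.8,0,0,0,0,-0.6],[0,-0.8,0,0,0,0,-0.6],[0,-0.5,0,0,0,0,-0.6]]'
python3 -m inch '[[0,-0.8,0,0,0,0,-0.6],[0,-0.8,0,0,0,0,-0.6],[0,-0.8,0,0,0,0,-0.6],[0,-0.6,0,0,0,0,-0.6],[0,0,0,0,0,0,-0.6],[0,0,0,0,0,0,-0.6],[0,0,0,0,0,0,-0.6],[0,0,0,0,0,0,-0.6]]'
python3 - <<'E'
from h import *
need()
for n in ('side','top','wrist'): snap(n,n+'17')
E
```

```text
clock: 32.8
eef_pos: [0.5173, -0.318, -0.0095]
tool_rot: [0.742, 0.67, -0.0, -0.0]
ft_force: [0.4, 0.4, 0.4]
grip_width: 0.0686
clock: 33.6
eef_pos: [0.5176, -0.3182, 0.1104]
tool_rot: [0.742, 0.67, 0.0, 0.001]
ft_force: [-0.4, -0.1, 0.2]
grip_width: 0.0682
clock: 34.4
eef_pos: [0.4291, -0.3091, 0.1847]
tool_rot: [0.742, 0.67, 0.0, 0.001]
ft_force: [0.1, 0.1, 0.0]
grip_width: 0.0684
clock: 35.2
eef_pos: [0.3564, -0.3018, 0.1833]
tool_rot: [0.742, 0.671, 0.0, 0.0]
ft_force: [0.2, 0.0, 0.0]
grip_width: 0.0682
clock 35.2 pos [ 0.3564 -0.3018  0.1833] head 84.22 tilt [ 0. -0. -1.] F [0.2  0.02 0.02] w 0.0682 j6 -0.6
```

View pics/side17.png

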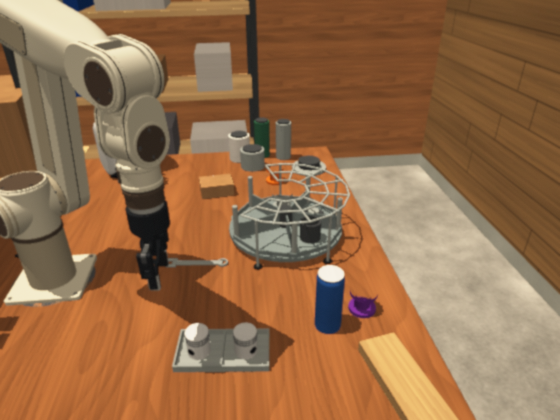

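View pics/top17.png

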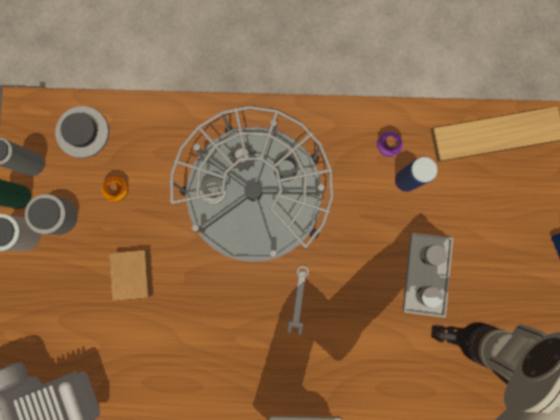

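```bash
python3 - <<'E'
from h import *
a=load('top17')['im']; A=cv2.resize(a[225:325,385:485],(380,380),interpolation=cv2.INTER_CUBIC); B=cv2.resize(a[105:265,165:340],(415,380),interpolation=cv2.INTER_CUBIC)
cv2.imwrite('pics/f17.png',np.hstack([A,B]))
b=load('side17')['im'][310:380,165:285]; cv2.imwrite('pics/f17s.png',cv2.resize(b,None,fx=6,fy=6,interpolation=cv2.INTER_CUBIC))
E
```

```text
(no output)
```

View pics/f17.png

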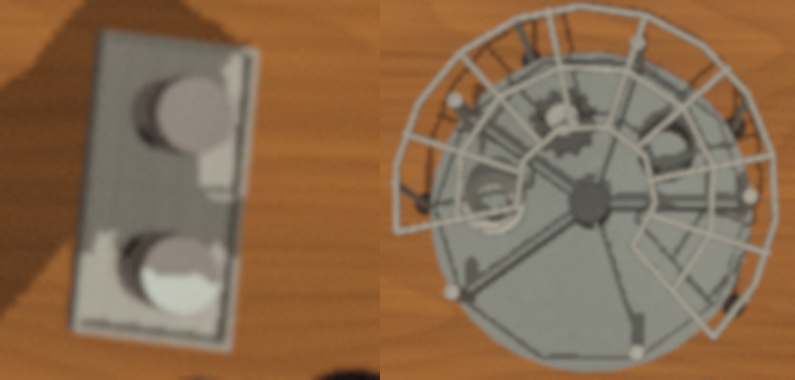

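View pics/f17s.png

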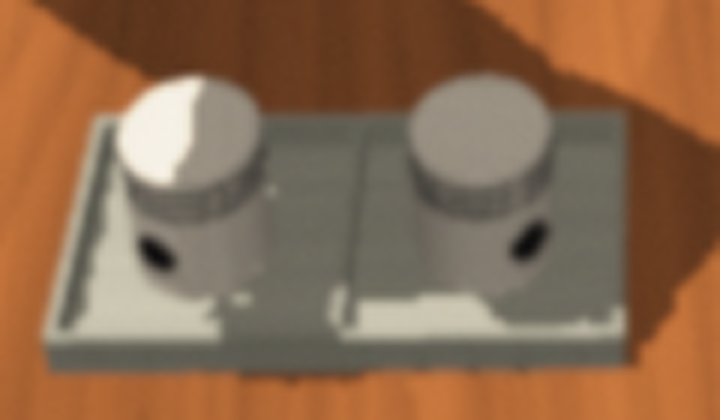

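```bash
python3 - <<'E'
from h import *
zt=load('top17'); zs=load('side17')
p=onplane(zt,385+193/3.8,225+115/3.8,.066);q=onplane(zt,385+180/3.8,225+275/3.8,.066);print(p,q,np.linalg.norm(p-q))
p=onplane(zs,165+480/6,310+130/6,.066);q=onplane(zs,165+190/6,310+130/6,.066);print(p,q,np.linalg.norm(p-q))
bot.job_done(); print(bot.get_obs()['clock'])
E
```

```text
[ 0.52030489 -0.31567978  0.066     ] [ 0.41478668 -0.30672755  0.066     ] 0.10589727875512993
[ 0.52268102 -0.32343531  0.066     ] [ 0.41731961 -0.31136694  0.066     ] 0.10605032714875615
the job is handed in; nothing more can be done
the job is handed in; nothing more can be done
```

The job is handed in. The second piston stands crown up near the middle of the empty tray bay, and the gripper has let go and is well clear. The clock read 35.2 s at my last reading before handing in.

**What I did:** I turned the carousel about 86° anticlockwise, caging first one post and then the next. Its compartment stopped at 163.3°, against 163.1° for the middle of the guard's opening. I then lifted the piston out, lowered it until the foot touched, and released it.

**Last checks:**
- **Piston position:** it is within about 3 mm of the measured bay centre in the top view, and within about 1 mm in the side view.
- **Twin:** its measured position agrees with the first pictures to about 2 mm.
- **Carousel:** the spool, sprocket and liner still look upright in it.
- **Bystanders:** the wrench, oil can, box and the orange and purple look-alikes look unmoved.

**What failed or disagreed:**
- My first push passed over the post without touching it, because the real fingertips sit about 30 mm above the stated TCP. I measured that offset and repeated the push lower.
- The side view puts the tray and both pistons about 5–8 mm further in −y than the top view does. I treated this as a camera offset and used the top and wrist values.
- The two pistons measure 106 mm apart, against 102 mm between bay centres. I take this to mean the twin is itself about 4 mm off-centre.

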